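# Gauge the brass bar with the ratchet

## Task

Lay the brass bar gently along the bench gauge so that it rests in both seats, one end under the spindle, and let go of it. Then turn the ratchet knob on top of the gauge clockwise (seen from above) until it slips, and stop there: let it slip less than a fifth of a turn in all, and leave the bar clamped. Leave the other things on the bench where they are.

Things in the scene. Friction and masses are not known exactly. Their poses are not given: they have to be found in the camera images.
- bar_mid (a point): Centre of the loose brass bar: square section 10 x 10 mm, 170 mm long, 0.14 kg. Its y axis runs along the bar, z up; it lies flat on the bench. This point is 5 mm above the bar's underside.
- bar_seat (a point): Where the bar's centre belongs, lying in both seats of the gauge; y runs along the bar's place, z up; either end of the bar may go to +y. The seat floors are 5 mm below this point: anvil seat at +65 mm in y (24 mm long), outer rest at -65 mm (20 mm long). Up to 15 mm off along y is fine. Fingers may hold the bar in the free span between the seats, 44 mm above the base plate.
- rest (a point): Centre of the floor of the gauge's outer rest, 60 mm above the bench, 130 mm from the spindle axis in -y. Both seats are channels open at their ends, in line along y, 15 mm wide between side lips only 2.5 mm high, so a bar is brought in lengthwise, moving in +y 3 to 5 mm above the floors, then lowered.
- anvil: Steel anvil seat of the gauge. Origin: centre of its floor, 60 mm above the bench, right under the spindle and the knob; y along the channel, away from the outer rest. The spindle (10 mm diameter, in a fixed quill of 25 mm diameter from 100 mm above the bench up) hangs 6 to 21 mm above the top of a seated bar at the start; this gap differs each time and is not reported.
- gauge: Grey bench gauge, screwed to the bench. Origin: on the bench under the spindle axis; z up, y from the outer rest to the anvil. Base plate 16 mm thick, 60 mm wide, from -165 to +41 mm in y. A column 34 mm wide stands at +55 to +85 mm in x, 162 mm high, with an arm 26 mm wide from it to the quill.
- knob (a point): Point on the upright axis of the ratchet knob, 202.5 mm above the bench, the height to grip it: dark ribbed steel, 30 mm in diameter, from 184.5 to 216.5 mm, topmost part of the gauge. It turns but does not rise or sink. The pale graduated thimble under it (27 mm diameter, 166 to 180 mm) must not be turned directly: only the ratchet limits the squeeze on the bar.
- ratchet (a joint): Slip of the knob against the thimble, rad: 0 at the start, grows as it slips clockwise; wanted 0.2 to 1.25 at the end. The knob drives the thimble and lowers the spindle 6 mm per rad clockwise, at about 0.13 N m while it runs free; on the bar this rises within 0.3 rad to 0.23 N m (18 N on the bar), where it slips. It stays when let go. 1 to 4.5 rad in all: several grasps.
- wood_bowl: Bystander: small dark wooden bowl, 92 mm across, 22 mm high. Origin under its centre.
- tea_glass: Bystander: glass mug, 92 mm high. Origin under its centre.
- rubber_block: Bystander: black rubber block, 60 x 60 x 22 mm. Origin under its centre.
- punch_3: Bystander: steel punch, 8 x 74 x 8 mm. Origin under its centre.

How it is judged:
By the outcome, as a careful person would: the job done as asked, in the order asked, and still so for the second after the job is handed in, with the robot touching nothing.
It also fails if it takes over 67 s, if anything falls off the work surface, if the arm or the gripper's body presses on something with over 40 N, if the wrist force passes 120 N, or if a joint passes its speed limit or range.

## Robot

A 7-joint arm with a two-finger parallel gripper is mounted at the origin on a cart in front of the work surface, level with it; the furniture and walls round the work are solid. World frame = base frame: x ahead of the robot, y to its left, z up, the work surface at z = 0. Lengths are in m, angles in rad, forces in N, time in s.
With the tool pointing down it reaches from about 0.4 to 0.875 m from the base axis. Payload 19.3 kg.
Tool frame: the origin (TCP) lies between the finger pads; the fingertips stand 8 mm ahead of it and the grasp point (between the pads) lies 11 mm behind it; x points along the fingers, y is the direction in which the jaws open and shut, and the axes are right-handed (so a half turn about x gives the same grasp; the last joint's range is limited). The gripper opens to 85 mm and grips with 20 to 120 N. Pads are 22 mm wide; open, the fingers measure 114 mm over their backs; the gripper's body (76 mm by 85 mm) begins 54 mm behind the grasp point. The pads swing forward as they close: fully open they stand 13 mm farther back than shut.
Start: joints at [-1.371, 0.521, -0.036, 1.599, 0.021, 1.021, -0.113], TCP at [0.167, 0.602, 0.239] pointing down, gripper open.
Joint ranges: [-2.91, 2.91], [-0.3, 2.13], [-1.5, 1.42], [0.17, 2.43], [-1.26, 4.41], [0.16, 1.93], [-2.52, 2.52]. Speed limits (rad/s): [1.89, 1.89, 2.39, 2.39, 3.01, 3.01, 3.01].

## Interface

Orientations are given as a unit quaternion [w, x, y, z].
In Python, from rig import r gives the robot as it stands.
- The arm moves only by the tool step_arm, never from a script. Its argument "targets" is a list of rows, each an object with "dp": the shift along the tool's x, y, z in units of 25 mm (1.0 is 25 mm), a list of three; "rot": the turn, a rotation vector about the tool's x, y, z in units of 6 degrees (1.0 is 6 degrees), a list of three. In form: [{"dp": [tx, ty, tz], "rot": [ax, ay, az]}, ...]. A call has 1 to 12 rows; each row is the pose to reach, as a shift and turn from the pose commanded when the call began, along the tool's axes at that moment; what a row does not reach only later rows make up. A row lasts 1/12 s, in which the tool goes at most 41.7 mm and 7.16 degrees, less where a joint would pass 70% of its speed; a pose out of reach is approached as far as the arm can. A call with a gripper value outside its range is refused whole. "claw" is the finger opening in mm, from 0 to 85.4, set as the call begins (left out, the last holds). The fingers move at their own pace and stop on an object; the grip force is fixed at half the most. Time passes only in rows, so rows that repeat a pose let the fingers close. It gives the time, the measured TCP pose, the force and the opening at its end, in the units of the state.
- r.get_state(): the state, without advancing time (a new reading comes with each control period).
- r.read_camera(name): name is "scene" or "side" or "wrist"; returns (picture, depth): 480x640x3 uint8, red, green, blue; 480x640 float32, m along the optical axis (not along the pixel's ray), 0 where there is no reading.
- r.calibration(name): a dict with "camera_matrix" (3x3 intrinsics, pixels), "extrinsics" (4x4, takes a point from camera to world coordinates). Camera axes: x right, y up, looking along -z (the intrinsics and any distortion apply to the point x, -y, -z); pixel columns grow to the right and rows downward; lengths in m; the calibration is good to about 2 mm. A picture is of the moment at which its call begins: read the wrist's pose just before it. calibration takes no time and is no camera call; for the wrist camera it gives the pose at the moment of the call.
- r.job_done(): hands the job in, once; it reports no verdict.
The state is a dict: "clock": time; "joints": joint angles; "dq": joint speeds; "joint_torque": joint torques, N m; "position": TCP position; "ee_rot": TCP orientation; "force": force on the tool from outside, world axes, zero at the start; "moment": the same for the moment, N m; "gripper_width": finger opening in m.
Only numpy, scipy, OpenCV 4.12 (cv2) and the standard library are available. Lean on these libraries where they do the work, as an engineer would, in place of code of your own. Each camera call takes 0.05 s, during which the arm holds its last target.

## Working session

There is one attempt and no reset: what is moved stays moved. The work goes in short steps, Python scripts to look and compute and a tool call to move; the robot and the scene stay as the last step left them, time stands still between calls to the robot, and variables do not carry over. Pictures are saved under pics/ and viewed, and the job is handed in when it is done.

Besides the shell and the picture viewer there is one more tool, called as a command line: name --argument value ..., lists and objects as JSON in quotes. step_arm: Moves the arm, as the interface text tells. Its arguments: {"type":"object","properties":{"targets":{"type":"array"},"claw":{"type":"number"}},"required":["targets"]}

```bash
ls; mkdir -p pics; cat > h.py <<'E'
import numpy as np, cv2
from rig import r
from scipy.spatial.transform import Rotation as R
def snap(n,f):
    c=r.calibration(n); im,d=r.read_camera(n)
    cv2.imwrite('pics/'+f+'.png',im[:,:,::-1]); np.savez('pics/'+f,im=im,d=d,K=c['camera_matrix'],E=c['extrinsics'])
    return im,d,c
def load(f):
    z=np.load('pics/'+f+'.npz'); return z
def ray(z,u,v):
    K=z['K'];E=z['E']
    x=(u-K[0,2])/K[0,0]; y=(v-K[1,2])/K[1,1]
    return E[:3,3], E[:3,:3]@np.array([x,-y,-1.])
def onplane(z,u,v,h):
    o,d=ray(z,u,v); t=(h-o[2])/d[2]; return o+t*d
def cloud(z):
    K=z['K'];E=z['E'];d=z['d']
    v,u=np.mgrid[:480,:640]
    p=np.stack([(u-K[0,2])/K[0,0]*d,-(v-K[1,2])/K[1,1]*d,-d],-1)
    return p@E[:3,:3].T+E[:3,3]
def st():
    s=r.get_state(); return s
E
python3 - <<'E'
from h import *
s=r.get_state()
for k in s: print(k,np.round(s[k],4))
for n in('scene','side','wrist'):
    im,d,c=snap(n,n+'0'); print(n,{k:np.round(v,3).tolist() for k,v in c.items()}, (d>0).mean())
E
```

```text
pics
clock 0.0
joints [-1.3712  0.522  -0.0363  1.6     0.0212  1.0211 -0.1128]
dq [-0.0019 -0.0004  0.0023 -0.0004  0.0009  0.0002  0.001 ]
joint_torque [ 1.00000e-04 -9.27120e+01  1.97960e+00 -3.69915e+01  1.78000e-02
  8.40000e-03  1.00000e-04]
position [0.1665 0.602  0.2387]
ee_rot [ 0.7007  0.0947  0.7007 -0.0955]
force [ 0.471   0.3187 -0.0596]
moment [ 0.0578  0.0367 -0.017 ]
gripper_width 0.0855
scene {'camera_matrix': [[501.701, 0.0, 313.107], [0.0, 501.701, 239.811], [0.0, 0.0, 1.0]], 'extrinsics': [[0.467, 0.59, -0.659, -0.196], [-0.884, 0.306, -0.352, -0.535], [-0.006, 0.747, 0.665, 0.951], [0.0, 0.0, 0.0, 1.0]]} 0.9655924479166667
side {'camera_matrix': [[478.968, 0.0, 322.334], [0.0, 478.968, 243.73], [0.0, 0.0, 1.0]], 'extrinsics': [[0.992, 0.07, -0.105, 0.493], [-0.126, 0.492, -0.861, -0.934], [-0.009, 0.868, 0.497, 0.605], [0.0, 0.0, 0.0, 1.0]]} 0.996015625
wrist {'camera_matrix': [[353.064, 0.0, 314.54], [0.0, 353.064, 241.228], [0.0, 0.0, 1.0]], 'extrinsics': [[0.267, -0.916, -0.299, 0.089], [0.964, 0.253, 0.084, 0.624], [-0.002, -0.31, 0.951, 0.374], [0.0, 0.0, 0.0, 1.0]]} 0.995947265625
```

View pics/scene0.png

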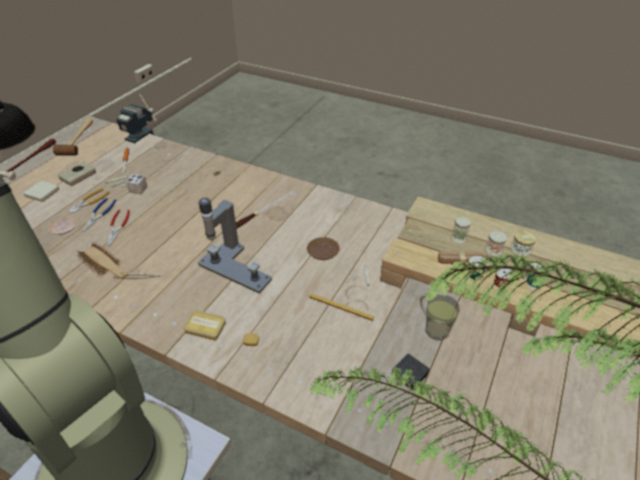

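View pics/side0.png

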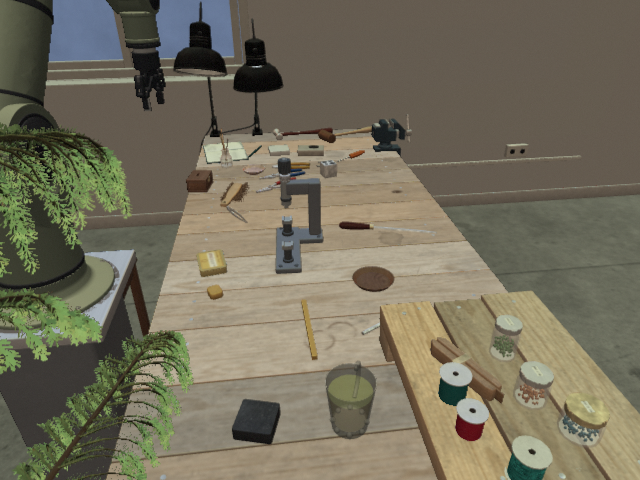

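View pics/wrist0.png

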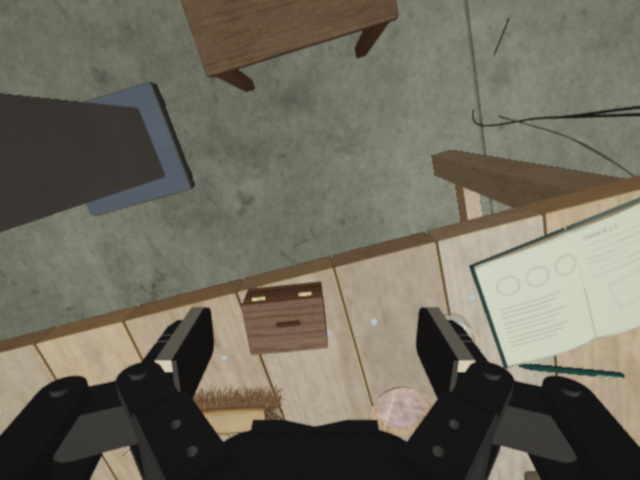

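The scene view shows the bar from about (310,296) to (372,318). The gauge is around (235,250), with its knob at (206,205). In the side view the bar runs (304,298) to (314,357) and the knob is at (284,165).

```bash
python3 - <<'E'
from h import *
for f in('scene0','side0'):
    z=load(f); im=z['im']; hsv=cv2.cvtColor(im,cv2.COLOR_RGB2HSV); P=cloud(z)
    if f=='scene0': roi=(300,285,80,40)
    else: roi=(290,290,40,75)
    x,y,w,h=roi
    m=np.zeros((480,640),np.uint8); m[y:y+h,x:x+w]=((hsv[y:y+h,x:x+w,1]>135)&(hsv[y:y+h,x:x+w,0]<30))*255
    c=max(cv2.findContours(m,0,2)[0],key=cv2.contourArea); rc=cv2.minAreaRect(c); print(f,rc)
    b=cv2.boxPoints(rc); e=sorted([(np.linalg.norm(b[i]-b[(i+1)%4]),i) for i in range(4)])
    pts=[]
    for L,i in e[:2]:
        q=(b[i]+b[(i+1)%4])/2; pts.append(onplane(z,*q,0.006)); 
    print(np.round(pts,4),'len',np.linalg.norm(pts[0]-pts[1]),'mid',np.mean(pts,0), 'ang',np.degrees(np.arctan2(*(pts[1]-pts[0])[1::-1])))
    mm=m>0; print('cloud',np.round(P[mm].mean(0),4),np.percentile(P[mm][:,2],[5,50,95]))
    big=cv2.resize(im[150:390,190:450] if f=='scene0' else im[140:380,180:440],None,fx=3,fy=2.5 if 0 else 3,interpolation=cv2.INTER_CUBIC)
    cv2.imwrite('pics/'+f+'z.png',cv2.resize(big,(780,600))[:,:,::-1] if 0 else big[:600,:,::-1])
    # gauge: cloud above bench near
    g=(P[...,2]>0.19)&(P[...,2]<0.23)&(P[...,0]>.3)&(P[...,0]<.9)&(P[...,1]>-.5)&(P[...,1]<.4)
    print('knob',g.sum(),np.round(np.median(P[g],0),4),np.argwhere(g).mean(0)[::-1], np.round(P[g].max(0),4),np.round(P[g].min(0),4))
E
```

```text
scene0 ((340.9155578613281, 307.2279968261719), (63.905845642089844, 1.6671085357666016), 20.323135375976562)
[[ 0.5498 -0.129   0.006 ]
 [ 0.5534 -0.2904  0.006 ]] len 0.16149695204043396 mid [ 0.55160145 -0.20968165  0.006     ] ang -88.71501443543627
cloud [ 0.5499 -0.2106  0.0082] [0.0035705  0.00823954 0.01193465]
knob 188 [0.5308 0.1479 0.2118] [205.27659574 204.84574468] [0.5504 0.1685 0.2208] [0.5193 0.1371 0.19  ]
side0 ((308.8716735839844, 329.6490478515625), (58.849464416503906, 4.668642997741699), 79.3803482055664)
[[ 0.5507 -0.1284  0.006 ]
 [ 0.554  -0.3013  0.006 ]] len 0.1729215286937854 mid [ 0.55236686 -0.21486147  0.006     ] ang -88.89313933905065
cloud [ 0.5515 -0.2304  0.0112] [0.00580178 0.00891146 0.01052809]
knob 170 [0.5348 0.1426 0.2066] [283.85294118 164.35294118] [0.5503 0.1647 0.2178] [0.5207 0.1338 0.19  ]
```

View pics/scene0z.png

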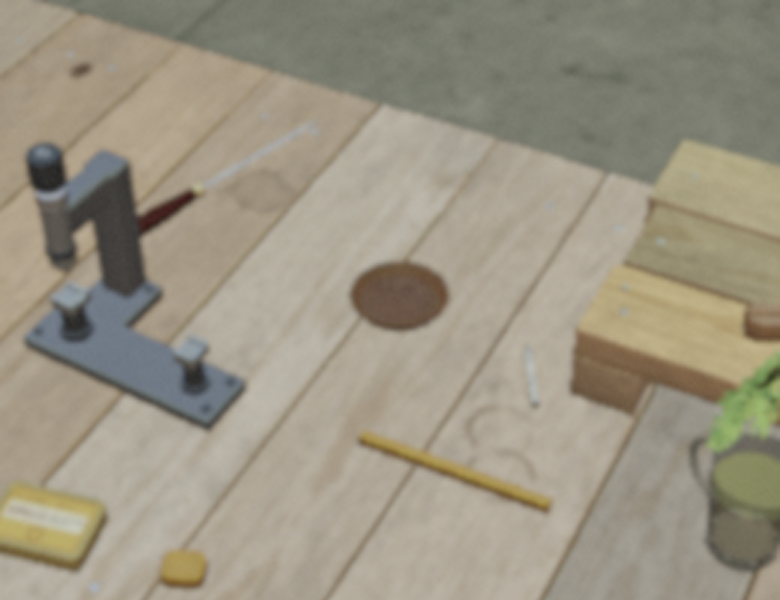

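View pics/side0z.png

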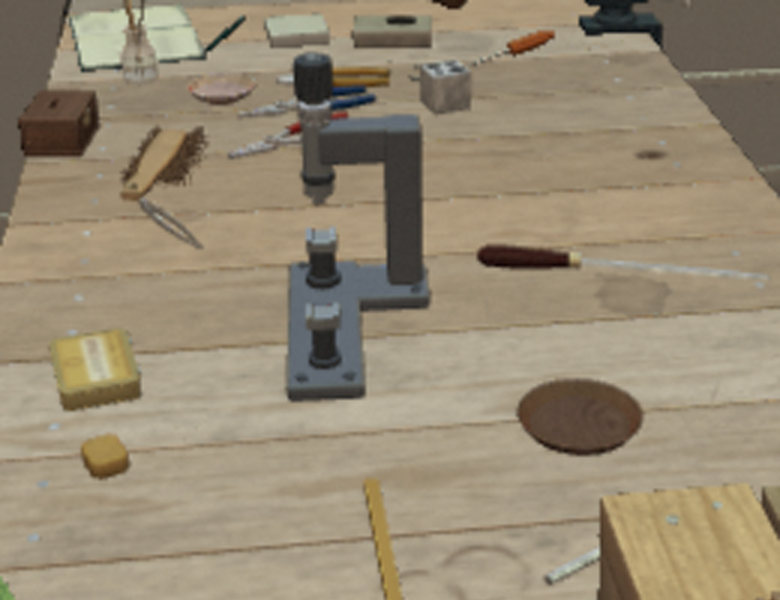

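```bash
cat >> h.py <<'E'
def pose():
    s=r.get_state(); q=s['ee_rot']; return np.array(s['position']),R.from_quat([q[1],q[2],q[3],q[0]])
def down(yaw):  # tool x down, tool y at world heading yaw (deg)
    a=np.radians(yaw); y=np.array([np.cos(a),np.sin(a),0]); x=np.array([0,0,-1.]); return R.from_matrix(np.c_[x,y,np.cross(x,y)])
def plan(p,yaw,show=True):
    P,Q=pose(); T=down(yaw)
    dp=Q.inv().apply(np.array(p)-P)/.025; rv=(Q.inv()*T).as_rotvec(degrees=True)/6
    print('dp',np.round(dp,3).tolist(),'rot',np.round(rv,3).tolist()); return dp,rv
E
python3 - <<'E'
from h import *
p,q=pose(); print(np.round(q.as_matrix(),3))
z=load('wrist0'); print(np.round(q.inv().apply(z['E'][:3,3]-p),3))
print('cam axes in tool',np.round(q.inv().as_matrix()@z['E'][:3,:3],3))
plan([.45,-.2,.25],0); plan([.45,-.2,.25],180)
E
```

```text
[[-0.     0.267  0.964]
 [-0.001  0.964 -0.267]
 [-1.    -0.001  0.   ]]
[-0.136  0.    -0.08 ]
cam axes in tool [[ 0.001  0.31  -0.951]
 [ 1.    -0.     0.001]
 [-0.    -0.951 -0.31 ]]
dp [-0.421, -27.902, 19.482] rot [12.423, 0.006, 0.007]
dp [-0.421, -27.902, 19.482] rot [-17.577, -0.008, 0.006]
```

```bash
python3 - <<'E'
from h import *
plan([.5,.12,.37],0)
E
```

```text
dp [-5.232, -15.036, 17.997] rot [12.423, 0.006, 0.007]
```

step_arm --targets '[{"dp": [-5.2,-15,18],"rot": [12.4,0,0]},{"dp": [-5.2,-15,18],"rot": [12.4,0,0]},{"dp": [-5.2,-15,18],"rot": [12.4,0,0]},{"dp": [-5.2,-15,18],"rot": [12.4,0,0]},{"dp": [-5.2,-15,18],"rot": [12.4,0,0]},{"dp": [-5.2,-15,18],"rot": [12.4,0,0]},{"dp": [-5.2,-15,18],"rot": [12.4,0,0]},{"dp": [-5.2,-15,18],"rot": [12.4,0,0]},{"dp": [-5.2,-15,18],"rot": [12.4,0,0]},{"dp": [-5.2,-15,18],"rot": [12.4,0,0]},{"dp": [-5.2,-15,18],"rot": [12.4,0,0]},{"dp": [-5.2,-15,18],"rot": [12.4,0,0]}]'

```text
clock: 1.15
position: [0.4453, 0.1994, 0.3482]
ee_rot: [0.5, 0.5, 0.5, -0.5]
force: [-0.4, 2.0, -0.0]
gripper_width: 0.0855
```

```bash
python3 - <<'E'
from h import *
plan([.5,.12,.37],0); s=r.get_state(); print(np.round(s['joints'],2),s['clock'],np.round(s['dq'],2))
E
```

```text
dp [-0.872, 2.192, 3.172] rot [-0.012, -0.004, -0.001]
[-0.9   0.2   0.43  1.82 -0.09  1.14 -0.44] 1.15 [ 0.77  0.07  0.32 -0.33 -0.08  0.29  1.18]
```

step_arm --targets '[{"dp": [-0.8,2.2,3.0],"rot": [0,0,0]},{"dp": [-0.8,2.2,3.0],"rot": [0,0,0]},{"dp": [-0.8,2.2,3.0],"rot": [0,0,0]},{"dp": [-0.8,2.2,3.0],"rot": [0,0,0]},{"dp": [-0.8,2.2,3.0],"rot": [0,0,0]}]'

```text
clock: 1.57
position: [0.5, 0.1259, 0.3674]
ee_rot: [0.5, 0.5, 0.5, -0.5]
force: [-0.0, 1.0, 0.3]
gripper_width: 0.0854
```

```bash
python3 - <<'E'
from h import *
snap('wrist','w1'); p,q=pose(); s=r.get_state(); print(p,np.round(s['joints'],2),s['clock'],np.abs(s['dq']).max())
E
```

```text
[0.49951556 0.12680722 0.36726876] [-0.75  0.24  0.49  1.73 -0.12  1.2  -0.23] 1.6167 0.018404837800001163
```

View pics/w1.png

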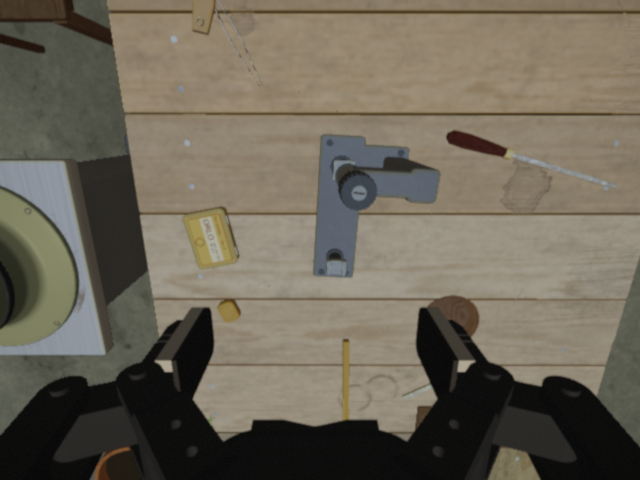

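The wrist view shows the knob top at about (357,190), the outer rest at (337,265), the base plate from (322,137) to (352,276), and the bar's near end at (346,340).

```bash
python3 - <<'E'
from h import *
z=load('w1'); im=z['im']
crop=cv2.resize(im[125:290,290:450],None,fx=3.6,fy=3.6,interpolation=cv2.INTER_CUBIC); cv2.imwrite('pics/w1z.png',crop[:,:,::-1])
g=cv2.cvtColor(im,cv2.COLOR_RGB2GRAY)
P=cloud(z)
m=(P[...,2]>.205)&(P[...,2]<.225)
m[350:]=0
n,l,s,c=cv2.connectedComponentsWithStats(m.astype(np.uint8)); 
for i in range(1,n):
    if s[i,4]>50: print('knobtop',s[i],c[i],P[l==i].mean(0), onplane(z,*c[i],.2165))
# base plate
m=(P[...,2]>.010)&(P[...,2]<.022)&(P[...,0]>.45)&(P[...,0]<.7)&(P[...,1]>-.05)&(P[...,1]<.25)
q=P[m]; print('plate z',np.median(q[:,2]),m.sum(), 'x',np.percentile(q[:,0],[0.5,99.5]),'y',np.percentile(q[:,1],[.5,99.5]))
# seats
m=(P[...,2]>.052)&(P[...,2]<.068)&(P[...,0]>.45)&(P[...,0]<.7)&(P[...,1]>-.05)&(P[...,1]<.25)
n,l,s,c=cv2.connectedComponentsWithStats(m.astype(np.uint8))
for i in range(1,n):
    if s[i,4]>20: q=P[l==i];print('seat',s[i],c[i],q.mean(0),q.min(0),q.max(0))
E
```

```text
knobtop [ 339  172   39   39 1132] [357.70671378 191.26766784] [0.5343501  0.15534103 0.21714087] [0.53443995 0.15527409 0.2165    ]
plate z 0.017197606137522137 5354 x [0.49856405 0.69774854] y [-0.00910095  0.19727452]
seat [387 159  24   9  46] [394.08695652 161.32608696] [0.5971022  0.16457161 0.05939203] [0.58985743 0.15715246 0.05217552] [0.61527157 0.16764566 0.06751411]
seat [333 160  23  20 147] [340.02721088 165.04761905] [0.53049172 0.16026999 0.06199053] [0.52192817 0.14347253 0.05225149] [0.54863697 0.16651601 0.06542018]
seat [326 259  21  17 314] [335.8089172  266.67197452] [0.52799363 0.02568264 0.06158911] [0.51482577 0.01422135 0.05223234] [0.54148684 0.03524887 0.06629764]
```

View pics/w1z.png

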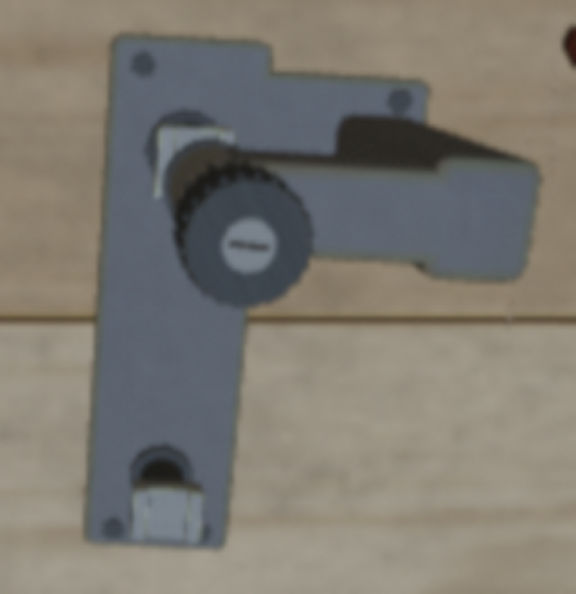

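```bash
python3 - <<'E'
from h import *
z=load('w1')
f=lambda a,b,h: onplane(z,290+(a+.5)/3.6-.5,125+(b+.5)/3.6-.5,h)
for n,a,b in(('L',(112,50),(88,530)),('R',(244,320),(225,540)),('T',(120,37),(262,44)),('B',(92,541),(218,547)),('B2',(280,74),(420,82))):
    p,q=f(*a,.016),f(*b,.016); print(n,p,q,np.degrees(np.arctan2(*(p-q)[1::-1])))
print('rest',f(168,515,.062), 'lips',f(135,515,.0625),f(202,515,.0625))
print('screw',f(249,245,.2165),'anvil back left',f(158,127,.0625),f(234,130,.0625))
w=lambda u,v:onplane(z,u,v,.010)
print('bar end',w(346,340),w(345.5,412))
E
```

```text
L [0.50741176 0.19003246 0.016     ] [ 0.49868732 -0.00130507  0.016     ] 87.38928595754008
R [0.55995321 0.08812597 0.016     ] [ 0.55568221 -0.0057539   0.016     ] 87.39516506746848
T [0.51031843 0.19461924 0.016     ] [0.56254271 0.19220572 0.016     ] 177.3539900308818
B [ 0.50035464 -0.00625932  0.016     ] [ 0.55287264 -0.00892378  0.016     ] 177.0956399065302
B2 [0.56966621 0.181557   0.016     ] [0.62173367 0.17874102 0.016     ] 176.90427005654163
rest [0.52866619 0.02437845 0.062     ] lips [0.51629711 0.02457234 0.0625    ] [0.54134218 0.02459667 0.0625    ]
screw [0.53538356 0.15410265 0.2165    ] anvil back left [0.52238496 0.1664829  0.0625    ] [0.54819508 0.16551206 0.0625    ]
bar end [ 0.55035969 -0.12310269  0.01      ] [ 0.55365607 -0.26857087  0.01      ]
```

```bash
python3 - <<'E'
from h import *
plan([.552,-.13,.22],1.2)
E
```

```text
dp [5.889, 2.077, 10.278] rot [-0.175, -0.0, 0.007]
```

step_arm --targets '[{"dp": [2,2,6.0],"rot": [-0.2,0,0]},{"dp": [2,2,6],"rot": [-0.2,0,0]},{"dp": [2,2,6],"rot": [-0.2,0,0]},{"dp": [5.9,2.1,10.3],"rot": [-0.2,0,0]},{"dp": [5.9,2.1,10.3],"rot": [-0.2,0,0]},{"dp": [5.9,2.1,10.3],"rot": [-0.2,0,0]},{"dp": [5.9,2.1,10.3],"rot": [-0.2,0,0]},{"dp": [5.9,2.1,10.3],"rot": [-0.2,0,0]},{"dp": [5.9,2.1,10.3],"rot": [-0.2,0,0]},{"dp": [5.9,2.1,10.3],"rot": [-0.2,0,0]}]'

```text
clock: 2.45
position: [0.5528, -0.13, 0.2196]
ee_rot: [0.505, 0.494, 0.506, -0.494]
force: [0.5, -0.5, 1.1]
gripper_width: 0.0852
```

```bash
python3 - <<'E'
from h import *
snap('wrist','w2'); p,q=pose(); s=r.get_state(); print(p,np.round(s['joints'],2),s['clock'],np.abs(s['dq']).max())
E
```

```text
[ 0.55325    -0.12934056  0.220296  ] [-0.23  0.5   0.5   1.79 -0.29  0.92  0.42] 2.5 0.016951021249521504
```

View pics/w2.png

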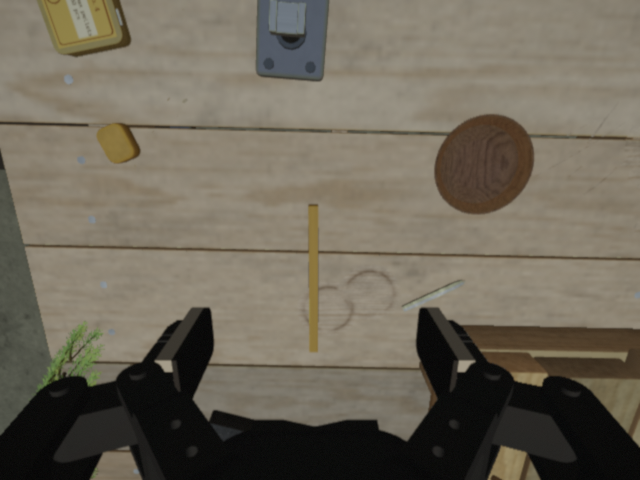

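The bar is fully in view from (313,204) to (314,352), with the gauge's outer rest at (288,18).

```bash
python3 - <<'E'
from h import *
z=load('w2'); im=z['im']; hsv=cv2.cvtColor(im,cv2.COLOR_RGB2HSV)
m=np.zeros((480,640),np.uint8); m[190:370,295:335]=(hsv[190:370,295:335,1]>130)*255
c=max(cv2.findContours(m,0,1)[0],key=cv2.contourArea); rc=cv2.minAreaRect(c); print(rc)
v,u=np.nonzero(m); print(v.min(),v.max(),u.min(),u.max())
y0,y1=v.min(),v.max()
def mid(a,b): 
    s=(v>=a)&(v<=b); return u[s].mean()
a=onplane(z,mid(y0+2,y0+12),y0-.5,.008); b=onplane(z,mid(y1-12,y1-2),y1+.5,.008)
print(a,b,np.linalg.norm(a-b),(a+b)/2,np.degrees(np.arctan2(*(a-b)[1::-1])))
P=cloud(z); print(np.median(P[m>0][:,2]))
# plan tilted
t=np.radians(20)
E
```

```text
((312.5, 277.5), (145.0, 9.0), 90.0)
205 350 308 317
[ 0.54973627 -0.12473087  0.008     ] [ 0.55395622 -0.29559448  0.008     ] 0.17091571377647735 [ 0.55184625 -0.21016267  0.008     ] 91.41478998803568
0.011258567278146836
```

```bash
cat >> h.py <<'E'
def tilted(yaw,t):  # jaw heading yaw, tool x leaning towards +y world by t deg
    a=np.radians(yaw); y=np.array([np.cos(a),np.sin(a),0]); h=np.array([-np.sin(a),np.cos(a),0]); t=np.radians(t)
    x=np.array([0,0,-1])*np.cos(t)+h*np.sin(t); return R.from_matrix(np.c_[x,y,np.cross(x,y)])
def planT(p,yaw,t):
    P,Q=pose(); T=tilted(yaw,t)
    print('dp',np.round(Q.inv().apply(np.array(p)-P)/.025,3).tolist(),'rot',np.round((Q.inv()*T).as_rotvec(degrees=True)/6,3).tolist())
E
python3 - <<'E'
from h import *
planT([.5523,-.2335,.06],1.4,12)
E
```

```text
dp [6.409, -0.141, 4.168] rot [0.005, 1.994, 0.001]
```

step_arm --targets '[{"dp": [3,0,4.1],"rot": [0,2,0]},{"dp": [3,0,4.1],"rot": [0,2,0]},{"dp": [6.4,-0.1,4.2],"rot": [0,2,0]},{"dp": [6.4,-0.1,4.2],"rot": [0,2,0]},{"dp": [6.4,-0.1,4.2],"rot": [0,2,0]},{"dp": [6.4,-0.1,4.2],"rot": [0,2,0]},{"dp": [6.4,-0.1,4.2],"rot": [0,2,0]},{"dp": [6.4,-0.1,4.2],"rot": [0,2,0]},{"dp": [6.4,-0.1,4.2],"rot": [0,2,0]}]' --claw 45

```text
clock: 3.25
position: [0.5545, -0.2344, 0.062]
ee_rot: [0.451, 0.543, 0.556, -0.439]
force: [1.0, 0.5, 0.8]
gripper_width: 0.045
```

```bash
python3 - <<'E'
from h import *
snap('wrist','w3'); s=r.get_state(); print(s['position'],np.round(s['joints'],2),s['clock'],np.abs(s['dq']).max(),s['gripper_width'])
planT([.5523,-.2335,.011],1.4,12)
E
```

```text
[ 0.55456188 -0.2345185   0.06227734] [ 0.2   0.79  0.3   1.72 -0.56  0.84  0.87] 3.3 0.0055455086506674516 0.045262295257205806
dp [2.015, -0.095, 0.383] rot [0.016, 0.004, -0.023]
```

View pics/w3.png

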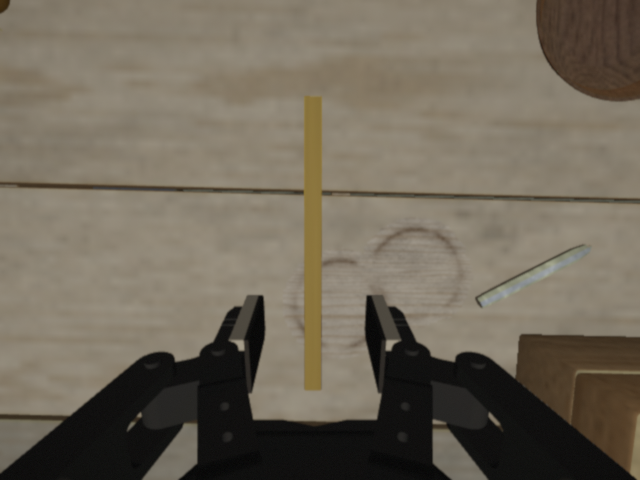

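step_arm --targets '[{"dp": [1.0,-0.1,0.2],"rot": [0,0,0]},{"dp": [1.6,-0.1,0.3],"rot": [0,0,0]},{"dp": [1.9,-0.1,0.4],"rot": [0,0,0]},{"dp": [1.9,-0.1,0.4],"rot": [0,0,0]},{"dp": [1.9,-0.1,0.4],"rot": [0,0,0]}]'

```text
clock: 3.72
position: [0.5507, -0.2359, 0.012]
ee_rot: [0.45, 0.543, 0.556, -0.44]
force: [0.1, -0.5, 0.4]
gripper_width: 0.045
```

```bash
python3 - <<'E'
from h import *
s=r.get_state(); print(s['position'],s['clock'],np.abs(s['dq']).max(),s['force'],s['moment'])
planT([.5523,-.2335,.011],1.4,12)
E
```

```text
[ 0.55070116 -0.23588495  0.01200299] 3.7167 0.013804213445504728 [ 0.06815866 -0.52965174  0.43294373] [-0.23420713  0.01103052 -0.07465709]
dp [0.059, 0.066, -0.083] rot [-0.008, -0.0, -0.001]
```

step_arm --targets '[{"dp": [0,0,0],"rot": [0,0,0]},{"dp": [0,0,0],"rot": [0,0,0]},{"dp": [0,0,0],"rot": [0,0,0]},{"dp": [0,0,0],"rot": [0,0,0]},{"dp": [0,0,0],"rot": [0,0,0]},{"dp": [0,0,0],"rot": [0,0,0]},{"dp": [0,0,0],"rot": [0,0,0]}]' --claw 4

```text
clock: 4.3
position: [0.551, -0.2362, 0.0125]
ee_rot: [0.451, 0.543, 0.556, -0.44]
force: [-0.8, 0.3, 7.8]
gripper_width: 0.0076
```

```bash
python3 - <<'E'
from h import *
s=r.get_state(); print(s['position'],s['clock'],s['force'],s['moment'],s['gripper_width'])
p,q=pose(); print(q.inv().apply([0,0,.1])/.025)
E
```

```text
[ 0.55097111 -0.23621556  0.01252303] 4.3 [-0.77534555  0.26394675  7.82434446] [ 0.21445581  0.13667314 -0.0389285 ] 0.007641859040724596
[-3.91282473  0.00477415 -0.83052986]
```

step_arm --targets '[{"dp": [-0.3,0,-0.1],"rot": [0,0,0]},{"dp": [-0.8,0,-0.2],"rot": [0,0,0]},{"dp": [-1.2,0,-0.3],"rot": [0,0,0]},{"dp": [-1.2,0,-0.3],"rot": [0,0,0]},{"dp": [-1.2,0,-0.3],"rot": [0,0,0]}]'

```text
clock: 4.72
position: [0.551, -0.235, 0.0436]
ee_rot: [0.451, 0.543, 0.555, -0.439]
force: [-0.2, 0.4, -2.6]
gripper_width: 0.0076
```

```bash
python3 - <<'E'
from h import *
im,d,c=snap('wrist','w4'); snap('side','s4'); s=r.get_state(); print(s['position'],s['clock'],s['force'],s['moment'],s['gripper_width'])
z=load('s4'); cv2.imwrite('pics/s4z.png',cv2.resize(z['im'][230:430,210:410],None,fx=3,fy=3,interpolation=cv2.INTER_CUBIC)[:,:,::-1])
E
```

```text
[ 0.5504371  -0.23474695  0.04244516] 4.8167 [-0.65586065  0.07323433 -1.93088152] [-0.32189683  0.00444565 -0.02172113] 0.007503012905948512
```

View pics/w4.png

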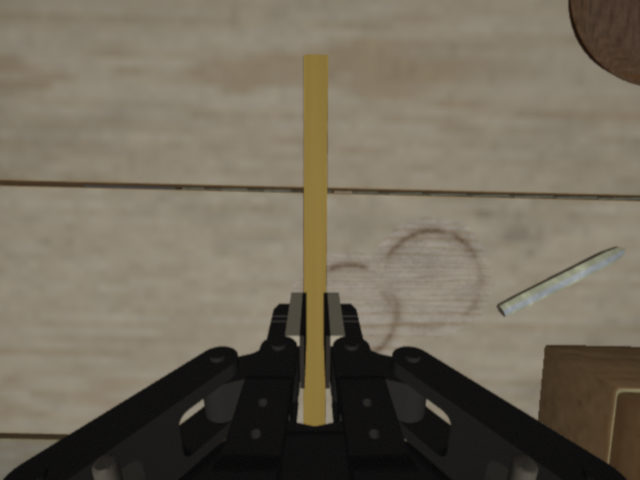

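View pics/s4z.png

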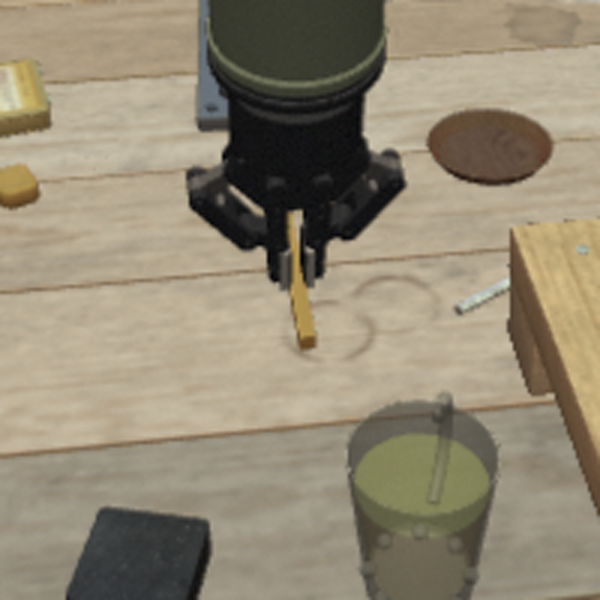

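The bar is held level between the pads. Its far end is at (315,55) in the wrist view. Next I measure its pose in the hand.

```bash
cat >> h.py <<'E'
def barfit(f,rows,cols=(290,340)):
    z=load(f); im=z['im']; hsv=cv2.cvtColor(im,cv2.COLOR_RGB2HSV); P=cloud(z)
    m=np.zeros((480,640),bool); a,b=rows; m[a:b,cols[0]:cols[1]]=((hsv[...,1]>120)&(hsv[...,0]<32)&(hsv[...,0]>12))[a:b,cols[0]:cols[1]]
    v,u=np.nonzero(m); q=P[m]
    f1=np.polyfit(q[:,1],q[:,2],1); r0=q[:,2]-np.polyval(f1,q[:,1]); k=np.abs(r0)<.004
    f1=np.polyfit(q[k,1],q[k,2],1); f2=np.polyfit(q[k,1],q[k,0],1)
    print('pitch deg',np.degrees(np.arctan(f1[0])),'heading',90-np.degrees(np.arctan(f2[0])),'y range',np.percentile(q[k,1],[.2,99.8]),'rows',v.min(),v.max())
    for y in np.percentile(q[k,1],[1,99]): print('  y',y,'x',np.polyval(f2,y),'ztop',np.polyval(f1,y))
    return m
E
python3 - <<'E'
from h import *
m=barfit('w4',(40,285))
z=load('w4'); v,u=np.nonzero(m); v0=v.min()
print('end', onplane(z,u[v<v0+6].mean(),v0-.5,.042), onplane(z,315,v0-.5,.047))
E
```

```text
pitch deg -0.4011944258764841 heading 91.08707592043505 y range [-0.21958509 -0.12436324] rows 55 284
  y -0.21867956138218345 x 0.5498324637232977 ztop 0.0419707052710057
  y -0.12513277136993672 x 0.5480573824208647 ztop 0.0413156646306845
end [ 0.54807894 -0.12450234  0.042     ] [ 0.54790697 -0.12650147  0.047     ]
```

```bash
cat >> h.py <<'E'
O=np.array([.5349,.1547]); hg=np.array([np.cos(np.radians(87.3)),np.sin(np.radians(87.3))]); ng=np.array([hg[1],-hg[0]])
E
python3 - <<'E'
from h import *
planT([.5235,-.1002,.097],-2.6,12)
E
```

```text
dp [-1.01, -0.95, -5.741] rot [0.644, -0.0, 0.137]
```

step_arm --targets '[{"dp": [-1.5,0,-0.5],"rot": [0.3,0,0]},{"dp": [-2.0,0,-1.5],"rot": [0.64,0,0.14]},{"dp": [-1.6,-0.7,-3.0],"rot": [0.64,0,0.14]},{"dp": [-1.3,-0.9,-4.5],"rot": [0.64,0,0.14]},{"dp": [-1.0,-0.95,-5.5],"rot": [0.64,0,0.14]},{"dp": [-1.0,-0.95,-5.75],"rot": [0.64,0,0.14]},{"dp": [-1.0,-0.95,-5.75],"rot": [0.64,0,0.14]},{"dp": [-1.0,-0.95,-5.75],"rot": [0.64,0,0.14]},{"dp": [-1.0,-0.95,-5.75],"rot": [0.64,0,0.14]}]'

```text
clock: 5.57
position: [0.5236, -0.1014, 0.0967]
ee_rot: [0.435, 0.562, 0.536, -0.455]
force: [-0.1, 1.0, -2.4]
gripper_width: 0.0078
```

```bash
python3 - <<'E'
from h import *
im,d,c=snap('wrist','w5'); p1=pose()[0]; snap('side','s5'); p2=pose()[0]; s=r.get_state(); print(p1,p2,s['clock'],s['force'],s['gripper_width'],np.round(s['joints'],2))
m=barfit('w5',(20,285)); 
E
```

```text
[ 0.52356658 -0.10145893  0.09662931] [ 0.52352484 -0.10138734  0.09661861] 5.6667 [-0.24489427  0.48789663 -1.12519797] 0.007108556527760734 [-0.02  0.64  0.31  1.94 -0.61  0.73  0.68]
pitch deg -0.4142027916856913 heading 87.10984927604208 y range [-0.08585179  0.00881172] rows 56 284
  y -0.08504356748320817 x 0.5235412548233849 ztop 0.0950866099898175
  y 0.007965218211783585 x 0.528236847335213 ztop 0.09441421893166396
```

View pics/w5.png

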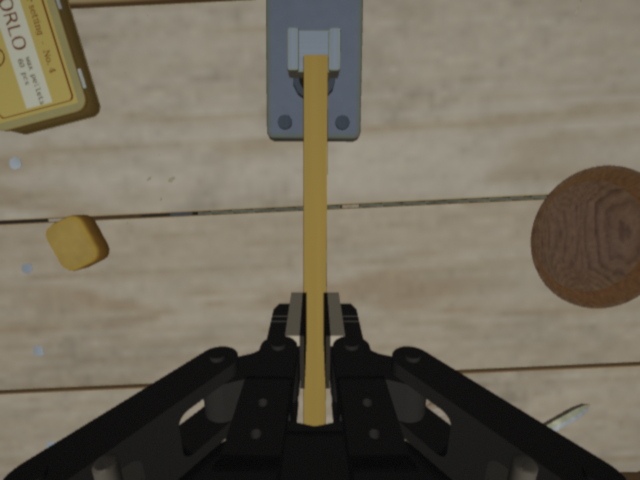

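View pics/s5.png

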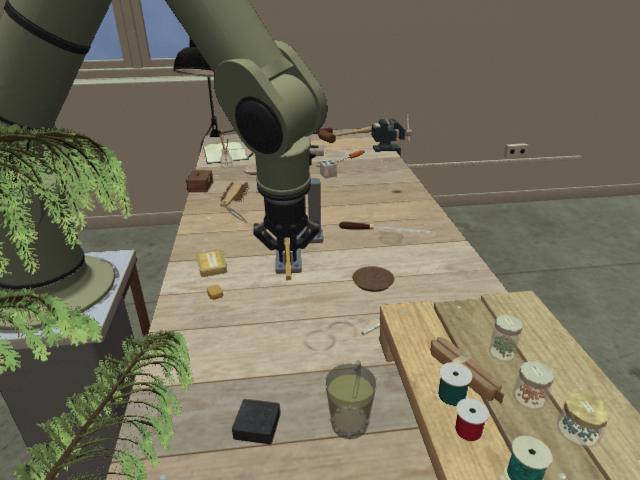

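The outer rest lies straight ahead, with its outer lips at columns 288 and 340 around row 50. The bar end is centred at column 315.

```bash
python3 - <<'E'
from h import *
z=load('w5'); im=z['im']; cv2.imwrite('pics/w5z.png',cv2.resize(im[0:150,240:390],None,fx=4,fy=4,interpolation=cv2.INTER_CUBIC)[:,:,::-1])
E
```

```text
(no output)
```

View pics/w5z.png

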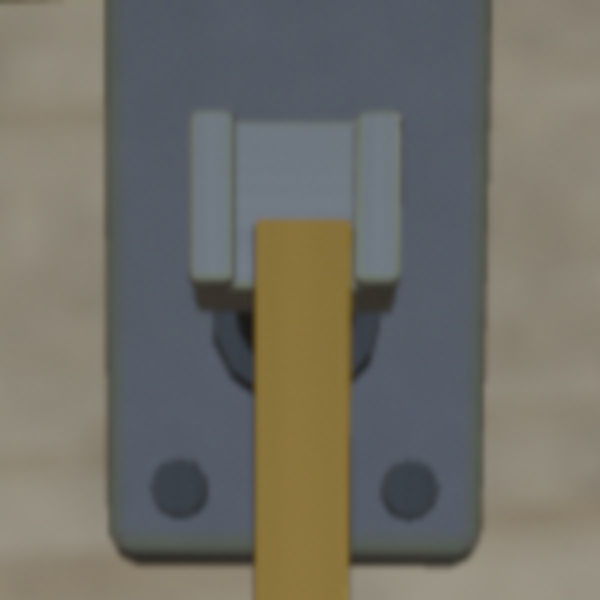

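```bash
python3 - <<'E'
from h import *
z=load('w5'); f=lambda a,b,h: onplane(z,240+(a+.5)/4-.5,(b+.5)/4-.5,h)
L,Rr=f(191,196,.0625),f(401,196,.0625); c=(L+Rr)/2; print('rest',L,Rr,c,'pred',O-.13*hg, 'rest far/near',f(212,110,.0625),f(212,280,.0625))
for row in(100,300,480): 
    a=f(107 if row<200 else 109,row,.016);b=f(489 if row<200 else (486 if row==300 else 483),row,.016); print('plate mid',(a+b)/2,np.linalg.norm(a-b))
b=f(303.5,221,.094); b2=f(302,590,.0945); print('bar end',b,b2)
# lateral offset of bar vs gauge axis
for n,q in(('barend',b),('bar2',b2),('rest',c)): print(n,'along',(q[:2]-O)@hg,'lat',(q[:2]-O)@ng)
E
```

```text
rest [0.51535298 0.02538677 0.0625    ] [0.54122472 0.02419219 0.0625    ] [0.52828885 0.02478948 0.0625    ] pred [0.52877616 0.02484432] rest far/near [0.51847135 0.03526815 0.0625    ] [0.51741444 0.01537907 0.0625    ]
plate mid [0.53006778 0.05799327 0.016     ] 0.058657589760781795
plate mid [0.52862089 0.02863119 0.016     ] 0.05872778235726085
plate mid [0.52711689 0.00147658 0.016     ] 0.0590293995411621
bar end [0.5283887 0.009301  0.094    ] [ 0.52652245 -0.02764709  0.0945    ]
barend along -0.14554431205440838 lat 0.0003451621415534742
bar2 along -0.18253930159160256 lat 0.0002214722262419786
rest along -0.1300777290095889 lat -0.0004841849399493626
```

```bash
python3 - <<'E'
from h import *
z=load('w5');P=cloud(z)
def reg(a0,a1,b0,b1): 
    q=P[int(b0/4):int(b1/4),240+int(a0/4):240+int(a1/4)].reshape(-1,3); return np.median(q[:,2]),q[:,2].std()
print('lipL',reg(198,226,120,270),'lipR',reg(366,394,120,270),'floor',reg(244,345,135,205),'plate',reg(120,180,100,400),'bench',reg(10,90,300,600),'bar',reg(262,345,230,590))
E
```

```text
lipL (np.float64(0.06359767936068247), np.float64(0.022482235432177214)) lipR (np.float64(0.06348360916536247), np.float64(0.01597133349865341)) floor (np.float64(0.06104468448232639), np.float64(0.008726139374806726)) plate (np.float64(0.01695990847535417), np.float64(0.016683487133686944)) bench (np.float64(0.0009678046499743131), np.float64(0.014127900517183517)) bar (np.float64(0.09455822181031047), np.float64(0.010993527291750708))
```

```bash
cat >> h.py <<'E'
def shift(al,lat,dz):
    P,Q=pose(); w=np.r_[al*hg+lat*ng,dz]; v=Q.inv().apply(w)/.025; print('shift',al,lat,dz,'->',np.round(v,3).tolist()); return v
E
python3 - <<'E'
from h import *
shift(0,-.0006,-.0195); shift(.16,-.0006,-.0195);shift(.04,0,0);shift(0,0,-.004)
E
```

```text
shift 0 -0.0006 -0.0195 -> [0.763, -0.024, 0.162]
shift 0.16 -0.0006 -0.0195 -> [2.09, -0.022, -6.099]
shift 0.04 0 0 -> [0.332, 0.0, -1.565]
shift 0 0 -0.004 -> [0.157, -0.0, 0.033]
```

Lower to the entry height, then enter the outer rest by 40 mm and check.

step_arm --targets '[{"dp": [0.4,-0.02,0.08],"rot": [0,0,0]},{"dp": [0.76,-0.02,0.16],"rot": [0,0,0]},{"dp": [0.76,-0.02,0.16],"rot": [0,0,0]},{"dp": [0.76,-0.02,0.16],"rot": [0,0,0]},{"dp": [0.93,-0.02,-0.62],"rot": [0,0,0]},{"dp": [1.09,-0.02,-1.4],"rot": [0,0,0]},{"dp": [1.26,-0.02,-2.18],"rot": [0,0,0]},{"dp": [1.43,-0.02,-2.97],"rot": [0,0,0]},{"dp": [1.43,-0.02,-2.97],"rot": [0,0,0]},{"dp": [1.43,-0.02,-2.97],"rot": [0,0,0]}]'

```text
clock: 6.5
position: [0.5268, -0.0192, 0.0774]
ee_rot: [0.435, 0.561, 0.537, -0.454]
force: [0.1, -0.9, -2.4]
gripper_width: 0.0075
```

```bash
python3 - <<'E'
from h import *
im,d,c=snap('wrist','w6'); p1=pose()[0]; s=r.get_state(); print(p1,s['clock'],s['force'],s['gripper_width'],np.round(s['joints'],2),np.abs(s['dq']).max())
m=barfit('w6',(20,285)); 
E
```

```text
[ 0.52679559 -0.02023054  0.07743088] 6.55 [ 0.02532535 -1.33077222 -1.72111942] 0.007378203902426147 [-0.15  0.65  0.28  1.98 -0.66  0.64  0.58] 0.01972720249653908
pitch deg -0.32625798571968284 heading 87.30243436822914 y range [-0.00369226  0.09139303] rows 55 284
  y -0.002782349975233163 x 0.5266822253793867 ztop 0.07586632166949263
  y 0.09052396048110585 x 0.5310784660984657 ztop 0.07533500403682095
```

View pics/w6.png

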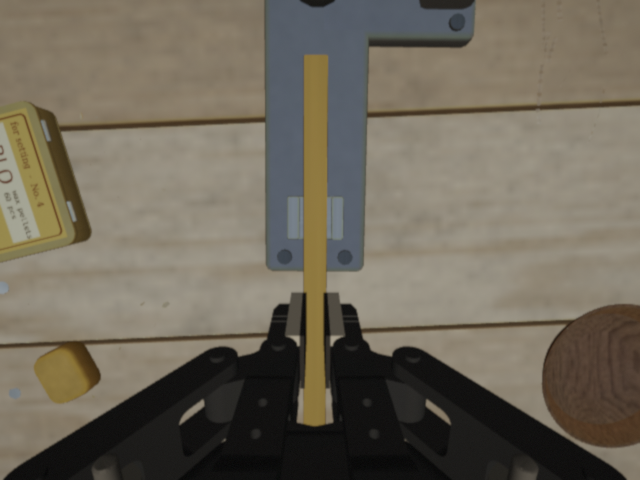

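step_arm --targets '[{"dp": [0.13,0,-0.6],"rot": [0,0,0]},{"dp": [0.26,0,-1.2],"rot": [0,0,0]},{"dp": [0.38,0,-1.8],"rot": [0,0,0]},{"dp": [0.45,0,-2.1],"rot": [0,0,0]},{"dp": [0.45,0,-2.1],"rot": [0,0,0]}]'

```text
clock: 6.97
position: [0.5292, 0.0344, 0.0772]
ee_rot: [0.435, 0.562, 0.537, -0.454]
force: [0.1, -0.3, -1.6]
gripper_width: 0.0076
```

```bash
python3 - <<'E'
from h import *
im,d,c=snap('wrist','w7'); p1=pose()[0]; s=r.get_state(); print(p1,s['clock'],s['force'],s['moment'],s['gripper_width'])
m=barfit('w7',(20,285)); 
E
```

```text
[0.52915906 0.03318637 0.07723264] 7.0167 [ 0.26949542 -0.76552219 -1.07563011] [-0.35079655 -0.01136129 -0.02220188] 0.007438039510773352
pitch deg -0.3397621990722331 heading 87.2016189336355 y range [0.04992289 0.14447324] rows 56 284
  y 0.050698373915243476 x 0.5290625389373583 ztop 0.07567724629840035
  y 0.14374054193460564 x 0.5336104248651624 ztop 0.0751255026546371
```

View pics/w7.png

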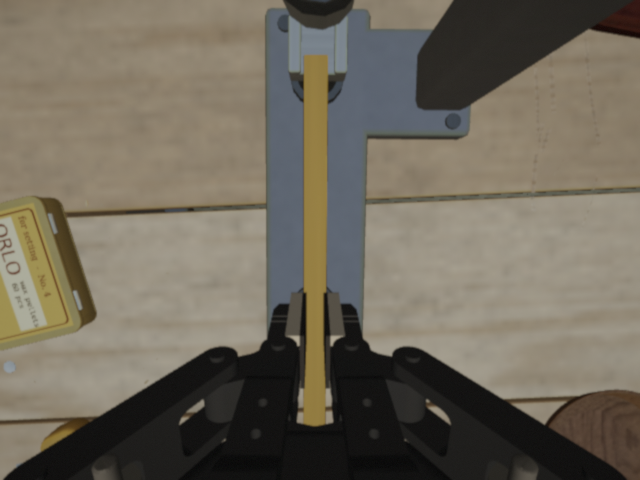

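step_arm --targets '[{"dp": [0.07,0.03,-0.3],"rot": [0,0,0]},{"dp": [0.14,0.03,-0.6],"rot": [0,0,0]},{"dp": [0.2,0.03,-0.94],"rot": [0,0,0]},{"dp": [0.2,0.03,-0.94],"rot": [0,0,0]},{"dp": [0.2,0.03,-0.94],"rot": [0,0,0]}]'

```text
clock: 7.43
position: [0.5309, 0.058, 0.0772]
ee_rot: [0.435, 0.562, 0.537, -0.455]
force: [-0.9, 0.2, -2.2]
gripper_width: 0.0075
```

```bash
python3 - <<'E'
from h import *
im,d,c=snap('wrist','w8'); p1=pose()[0]; s=r.get_state(); print(p1,s['clock'],s['force'],s['moment'],s['gripper_width'])
m=barfit('w8',(60,285)); shift(0,0,-.004)
E
```

```text
[0.53090868 0.05752988 0.0772127 ] 7.4833 [-0.24104111 -0.60693838 -0.89346053] [-0.33322288  0.04348364 -0.04705801] 0.007706021240559973
pitch deg -0.3716266849341537 heading 87.29035552143806 y range [0.07342478 0.14993816] rows 101 284
  y 0.07408856740231894 x 0.5308208672828306 ztop 0.07565790149596135
  y 0.14928054892945766 x 0.534379516275583 ztop 0.07517019125049663
shift 0 0 -0.004 -> [0.157, -0.0, 0.033]
```

View pics/w8.png

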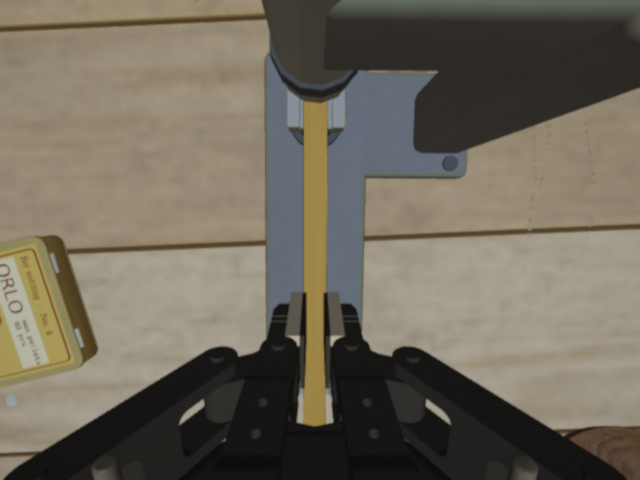

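step_arm --targets '[{"dp": [0.06,0,0.01],"rot": [0,0,0]},{"dp": [0.1,0,0.02],"rot": [0,0,0]},{"dp": [0.13,0,0.03],"rot": [0,0,0]},{"dp": [0.155,0,0.03],"rot": [0,0,0]},{"dp": [0.155,0,0.03],"rot": [0,0,0]}]'

```text
clock: 7.9
position: [0.5309, 0.0574, 0.0731]
ee_rot: [0.435, 0.562, 0.537, -0.455]
force: [0.2, 0.4, -1.0]
gripper_width: 0.008
```

```bash
python3 - <<'E'
from h import *
s=r.get_state(); print(s['position'],s['clock'],s['force'],s['moment'],s['gripper_width'])
E
```

```text
[0.53087578 0.05743273 0.07308538] 7.9 [ 0.18254527  0.36636067 -0.97082688] [-0.35682728 -0.01930335  0.02111577] 0.00804726033580543
```

step_arm --targets '[{"dp": [0.02,0,0],"rot": [0,0,0]},{"dp": [0.04,0,0.01],"rot": [0,0,0]},{"dp": [0.04,0,0.01],"rot": [0,0,0]}]'

```text
clock: 8.15
position: [0.531, 0.0576, 0.0725]
ee_rot: [0.435, 0.562, 0.537, -0.455]
force: [-0.9, -0.1, 5.5]
gripper_width: 0.0075
```

```bash
python3 - <<'E'
from h import *
snap('wrist','w9');s=r.get_state(); print(s['position'],s['clock'],s['force'],s['moment'],s['gripper_width'])
barfit('w9',(90,285))
E
```

```text
[0.5309584  0.05761389 0.07248121] 8.2 [-1.46569435 -1.03366081  4.09154243] [-0.08685837  0.38370843  0.09053736] 0.007837272752245179
pitch deg -0.043930327011718784 heading 87.20434728248044 y range [0.0730713 0.1514347] rows 96 284
  y 0.07374885210817242 x 0.5309461861013887 ztop 0.0710838518172643
  y 0.1507680721953235 x 0.5347071966526639 ztop 0.07102479894781408
```

step_arm --targets '[{"dp": [0,0,0],"rot": [0,0,0]},{"dp": [0,0,0],"rot": [0,0,0]},{"dp": [0,0,0],"rot": [0,0,0]},{"dp": [0,0,0],"rot": [0,0,0]}]' --claw 30

```text
clock: 8.53
position: [0.5309, 0.0576, 0.0722]
ee_rot: [0.435, 0.562, 0.537, -0.455]
force: [0.1, -0.6, -0.0]
gripper_width: 0.0302
```

step_arm --targets '[{"dp": [-0.5,0,0],"rot": [0,0,0]},{"dp": [-1.2,0,0],"rot": [0,0,0]},{"dp": [-2.2,0,0],"rot": [0,0,0]},{"dp": [-3.4,0,0],"rot": [0,0,0]},{"dp": [-4.6,0,0],"rot": [0,0,0]},{"dp": [-4.6,0,0],"rot": [0,0,0]}]'

```text
clock: 9.03
position: [0.5317, 0.0319, 0.1903]
ee_rot: [0.436, 0.564, 0.535, -0.453]
force: [0.7, 0.0, 0.3]
gripper_width: 0.0301
```

```bash
python3 - <<'E'
from h import *
snap('wrist','w10');s=r.get_state(); print(s['position'],s['clock'],s['force'],s['moment'],s['gripper_width'])
snap('side','s10')
z=load('s10'); cv2.imwrite('pics/s10z.png',cv2.resize(z['im'][140:300,200:360],None,fx=3.7,fy=3.7,interpolation=cv2.INTER_CUBIC)[:,:,::-1])
E
```

```text
[0.53102484 0.03279072 0.18809663] 9.0833 [-0.3012148   0.13385032 -0.49366753] [-0.19424289  0.01783021 -0.03193378] 0.029949276932324517
```

View pics/w10.png

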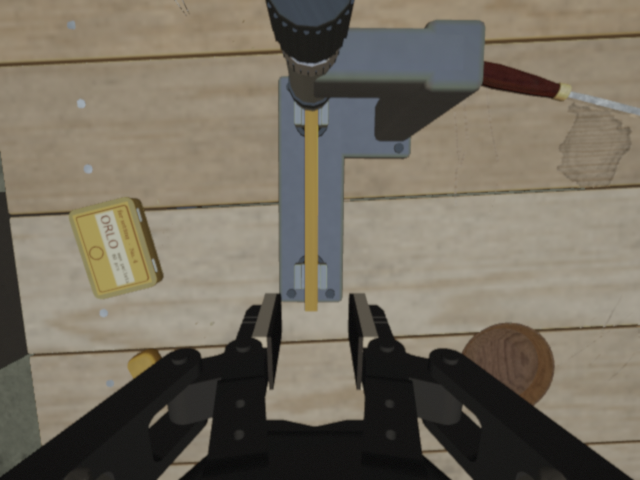

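View pics/s10z.png

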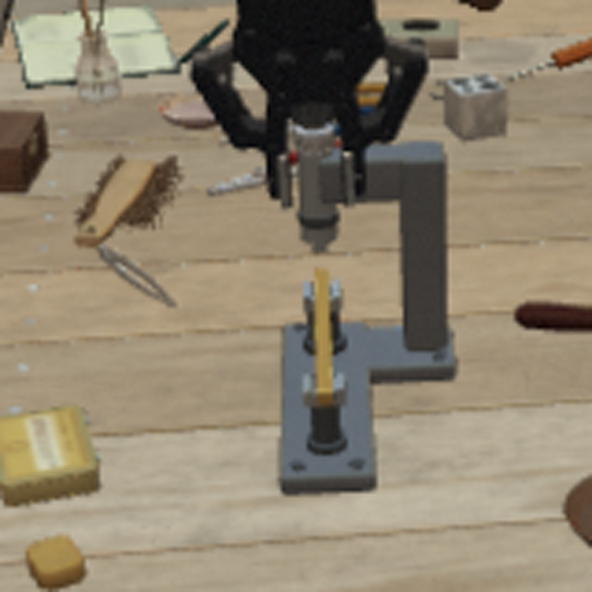

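The bar lies in both seats: (311,108) to (311,310) in the wrist view. In the side crop the spindle tip is at (320,253), clear above the bar.

```bash
python3 - <<'E'
from h import *
z=load('s10')
def zon(u,v):
    o,d=ray(z,u,v); t=(O[1]-o[1])/d[1]; return o+t*d
for n,a,b in(('tip',320,253),('quill bottom',319,228),('bar far end',321,268)):
    print(n,zon(200+(a+.5)/3.7-.5,140+(b+.5)/3.7-.5))
planT([O[0],O[1],.29],-2.7,0)
E
```

```text
tip [0.5355496  0.1547     0.08657206]
quill bottom [0.53573672 0.1547     0.1051316 ]
bar far end [0.53570723 0.1547     0.07527885]
dp [-3.04, -0.024, -5.611] rot [0.017, -2.005, -0.026]
```

step_arm --targets '[{"dp": [-1.6,0,0],"rot": [0,0,0]},{"dp": [-3.2,0,0],"rot": [0,-0.7,0]},{"dp": [-4.2,0,-0.5],"rot": [0,-1.4,0]},{"dp": [-4.2,0,-2.0],"rot": [0,-2.0,0]},{"dp": [-3.6,0,-3.6],"rot": [0,-2.0,0]},{"dp": [-3.0,0,-5.2],"rot": [0,-2.0,0]},{"dp": [-3.0,0,-5.6],"rot": [0,-2.0,0]},{"dp": [-3.0,0,-5.6],"rot": [0,-2.0,0]},{"dp": [-3.0,0,-5.6],"rot": [0,-2.0,0]}]' --claw 50

```text
clock: 9.88
position: [0.5347, 0.1553, 0.2864]
ee_rot: [-0.489, -0.51, -0.489, 0.511]
force: [-0.7, -1.1, 0.5]
gripper_width: 0.0502
```

```bash
python3 - <<'E'
from h import *
snap('wrist','w11');s=r.get_state(); print(s['position'],s['clock'],s['force'],np.round(s['joints'],2),s['gripper_width'],np.abs(s['dq']).max())
plan([O[0],O[1],.29],118)
E
```

```text
[0.53499737 0.1542229  0.28672262] 9.9333 [-0.16718566 -1.20933154  0.36819639] [-0.76  0.4   0.51  1.74 -0.22  1.05 -0.22] 0.049899592275445645 0.02107080219718675
dp [-0.131, -0.005, -0.019] rot [-20.101, 0.001, 0.013]
```

View pics/w11.png

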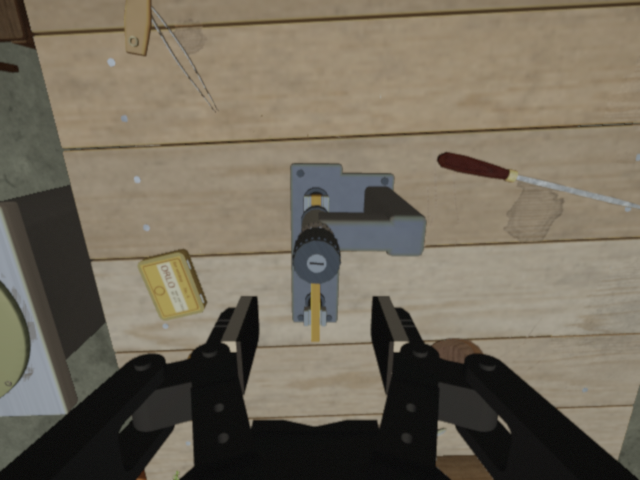

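The knob top is at about (317,264), and the bar is visible under it in both seats. I'll refine the knob centre from this view.

```bash
python3 - <<'E'
from h import *
z=load('w11'); P=cloud(z); m=(P[...,2]>.211)&(P[...,2]<.222); m[300:]=0; m[:,:280]=0; m[:,360:]=0
n,l,s,c=cv2.connectedComponentsWithStats(m.astype(np.uint8)); 
for i in range(1,n):
    if s[i,4]>50: print(s[i],c[i],onplane(z,*c[i],.2165), onplane(z,317,264,.2165))
E
```

```text
[ 292  236   49   48 1796] [316.13028953 260.09632517] [0.53498829 0.15569286 0.2165    ] [0.53542137 0.15305477 0.2165    ]
```

step_arm --targets '[{"dp": [-0.1,0,0],"rot": [-1.2,0,0]},{"dp": [-0.1,0,0],"rot": [-2.4,0,0]},{"dp": [-0.1,0,0],"rot": [-3.6,0,0]},{"dp": [-0.1,0,0],"rot": [-4.8,0,0]},{"dp": [-0.1,0,0],"rot": [-6,0,0]},{"dp": [-0.1,0,0],"rot": [-7.2,0,0]},{"dp": [-0.1,0,0],"rot": [-8.4,0,0]},{"dp": [-0.1,0,0],"rot": [-9.6,0,0]},{"dp": [-0.1,0,0],"rot": [-10.8,0,0]},{"dp": [-0.1,0,0],"rot": [-12,0,0]},{"dp": [-0.1,0,0],"rot": [-12,0,0]},{"dp": [-0.1,0,0],"rot": [-12,0,0]}]'

```text
clock: 10.93
position: [0.5354, 0.1535, 0.2897]
ee_rot: [0.695, 0.128, 0.695, -0.128]
force: [-0.8, -0.4, -0.4]
gripper_width: 0.0499
```

```bash
python3 - <<'E'
from h import *
s=r.get_state(); print(s['position'],s['clock'],s['force'],np.round(s['joints'],2),s['gripper_width'],np.abs(s['dq']).max())
plan([O[0],O[1],.29],118)
E
```

```text
[0.53535629 0.1534755  0.28968261] 10.9333 [-0.82333691 -0.39613941 -0.43330848] [-0.55  0.37  0.23  1.73 -0.09  1.05  0.91] 0.04994548101835238 0.04519496621065969
dp [-0.013, 0.039, -0.035] rot [-8.149, 0.002, 0.002]
```

step_arm --targets '[{"dp": [0,0,0],"rot": [-1.2,0,0]},{"dp": [0,0,0],"rot": [-2.4,0,0]},{"dp": [0,0,0],"rot": [-3.6,0,0]},{"dp": [0,0,0],"rot": [-4.8,0,0]},{"dp": [0,0,0],"rot": [-6,0,0]},{"dp": [0,0,0],"rot": [-7.2,0,0]},{"dp": [0,0,0],"rot": [-8.4,0,0]},{"dp": [0,0,0],"rot": [-9.6,0,0]},{"dp": [0,0,0],"rot": [-10.8,0,0]},{"dp": [0,0,0],"rot": [-11.5,0,0]},{"dp": [0,0,0],"rot": [-11.5,0,0]},{"dp": [0,0,0],"rot": [-11.5,0,0]}]'

```text
clock: 11.93
position: [0.5353, 0.1543, 0.2896]
ee_rot: [0.646, -0.288, 0.646, 0.288]
force: [1.1, -0.1, 0.1]
gripper_width: 0.0503
```

```bash
python3 - <<'E'
from h import *
s=r.get_state(); print(s['position'],s['clock'],s['force'],s['moment'],np.round(s['joints'],2),s['gripper_width'],np.abs(s['dq']).max())
plan([.5350,.1546,.1920],138)
E
```

```text
[0.53530113 0.15430472 0.28959832] 11.9333 [ 1.06807945 -0.07118728  0.05261536] [ 0.00848069  0.05693638 -0.04891889] [-0.37  0.36 -0.03  1.72  0.01  1.06  2.01] 0.050296571770019255 0.009880378806625267
dp [3.904, 0.018, 0.001] rot [0.004, -0.0, 0.003]
```

step_arm --targets '[{"dp": [1.2,0,0],"rot": [0,0,0]},{"dp": [2.2,0,0],"rot": [0,0,0]},{"dp": [3.0,0,0],"rot": [0,0,0]},{"dp": [3.5,0,0],"rot": [0,0,0]},{"dp": [3.85,0,0],"rot": [0,0,0]},{"dp": [3.85,0,0],"rot": [0,0,0]},{"dp": [3.85,0,0],"rot": [0,0,0]}]'

```text
clock: 12.52
position: [0.5354, 0.1548, 0.1937]
ee_rot: [0.645, -0.289, 0.645, 0.289]
force: [0.3, 0.3, 0.3]
gripper_width: 0.0501
```

```bash
python3 - <<'E'
from h import *
snap('side','s12');s=r.get_state(); print(s['position'],s['clock'],s['force'],s['moment'],s['gripper_width'])
z=load('s12'); cv2.imwrite('pics/s12z.png',cv2.resize(z['im'][110:270,210:370],None,fx=3.7,fy=3.7,interpolation=cv2.INTER_CUBIC)[:,:,::-1])
plan([.5350,.1546,.1920],138)
E
```

```text
[0.53571642 0.15497656 0.19422313] 12.5667 [-0.23624948 -0.37995349  0.44010887] [-0.01490818  0.00434701 -0.04345384] 0.04991153483823312
dp [0.089, 0.011, -0.03] rot [0.051, 0.01, 0.008]
```

View pics/s12z.png

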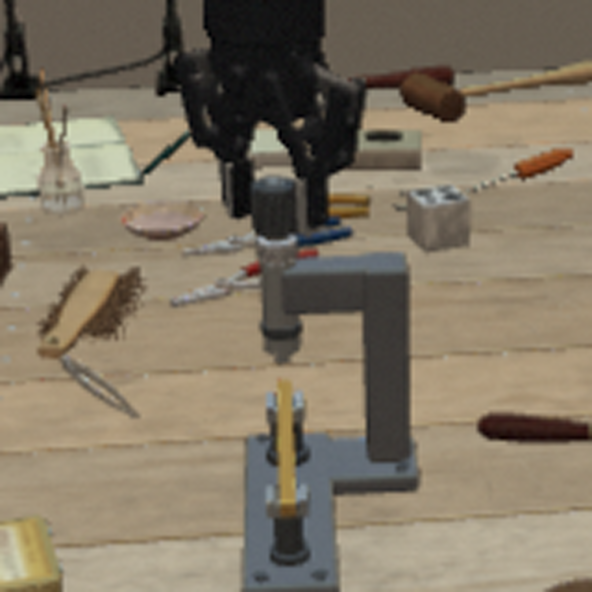

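step_arm --targets '[{"dp": [0.05,0,0],"rot": [0,0,0]},{"dp": [0.05,0,0],"rot": [0,0,0]},{"dp": [0.05,0,0],"rot": [0,0,0]},{"dp": [0.05,0,0],"rot": [0,0,0]},{"dp": [0.05,0,0],"rot": [0,0,0]},{"dp": [0.05,0,0],"rot": [0,0,0]}]' --claw 20

```text
clock: 13.07
position: [0.5361, 0.1547, 0.1932]
ee_rot: [0.646, -0.29, 0.644, 0.289]
force: [1.6, -2.4, 5.0]
gripper_width: 0.0284
```

```bash
python3 - <<'E'
from h import *
s=r.get_state(); print(s['position'],s['clock'],s['force'],s['moment'],s['gripper_width'],np.round(s['joints'],3))
E
```

```text
[0.53608982 0.15465581 0.19321234] 13.0667 [ 1.57703029 -2.42284477  5.02103662] [-0.45264897 -0.19245085 -0.01583504] 0.02844065636579584 [-0.365  0.469 -0.031  1.827  0.02   0.843  2.009]
```

step_arm --targets '[{"dp": [0,0,0],"rot": [0.8,0,0]},{"dp": [0,0,0],"rot": [1.6,0,0]},{"dp": [0,0,0],"rot": [2.4,0,0]},{"dp": [0,0,0],"rot": [3.2,0,0]},{"dp": [0,0,0],"rot": [4,0,0]},{"dp": [0,0,0],"rot": [4.8,0,0]},{"dp": [0,0,0],"rot": [5.6,0,0]},{"dp": [0,0,0],"rot": [6.4,0,0]},{"dp": [0,0,0],"rot": [7.2,0,0]},{"dp": [0,0,0],"rot": [8,0,0]}]'

```text
clock: 13.9
position: [0.5363, 0.1543, 0.1932]
ee_rot: [0.708, -0.001, 0.706, 0.001]
force: [3.5, -4.8, 4.7]
gripper_width: 0.0284
```

```bash
cat > t.py <<'E'
from h import *
s=r.get_state(); 
p,q=pose(); y=q.as_matrix()[:,1]
print(np.round(s['position'],4),s['clock'],'F',np.round(s['force'],2),'M',np.round(s['moment'],3),'w',round(s['gripper_width'],4),'yaw',np.degrees(np.arctan2(y[1],y[0])),'j7',s['joints'][6],'t7',np.round(s['joint_torque'],3)[-1])
E
cat > look.py <<'E'
import sys
from h import *
f=sys.argv[1]; snap('side',f); z=load(f); cv2.imwrite('pics/'+f+'z.png',cv2.resize(z['im'][130:250,240:330],None,fx=5,fy=5,interpolation=cv2.INTER_CUBIC)[:,:,::-1])
E
python3 t.py; python3 look.py s13
```

```text
[0.5363 0.1543 0.1932] 13.9 F [ 3.45 -4.85  4.73] M [-1.111 -0.591  0.123] w 0.0284 yaw 90.11437459375253 j7 1.2903249799874625 t7 2.684
```

View pics/s13z.png

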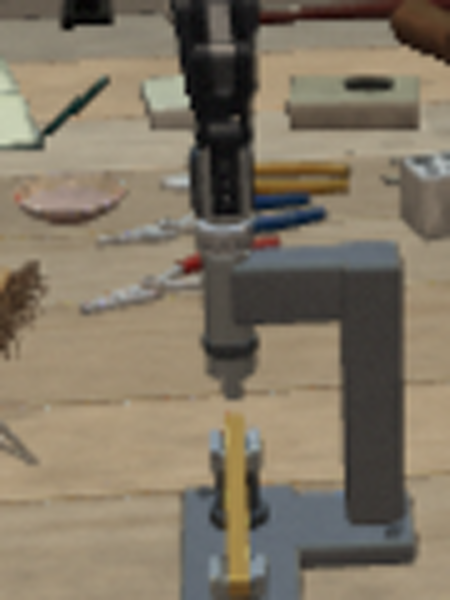

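step_arm --targets '[{"dp": [0,0,0],"rot": [0.8,0,0]},{"dp": [0,0,0],"rot": [1.6,0,0]},{"dp": [0,0,0],"rot": [2.4,0,0]},{"dp": [0,0,0],"rot": [3.2,0,0]},{"dp": [0,0,0],"rot": [4,0,0]}]'

```text
clock: 14.37
position: [0.5363, 0.154, 0.1932]
ee_rot: [0.693, 0.147, 0.691, -0.146]
force: [2.5, -7.0, 5.6]
gripper_width: 0.0284
```

```bash
python3 t.py
```

```text
[0.5363 0.154  0.1932] 14.3667 F [ 2.47 -6.96  5.57] M [-1.427 -0.538  0.13 ] w 0.0284 yaw 66.1009754055146 j7 0.9369078889579879 t7 2.656
```

step_arm --targets '[{"dp": [0,0,0],"rot": [0.8,0,0]},{"dp": [0,0,0],"rot": [1.6,0,0]},{"dp": [0,0,0],"rot": [2.4,0,0]},{"dp": [0,0,0],"rot": [3.0,0,0]}]'

```text
clock: 14.7
position: [0.5362, 0.1539, 0.1932]
ee_rot: [0.661, 0.253, 0.659, -0.253]
force: [2.4, -6.7, 6.2]
gripper_width: 0.0283
```

```bash
python3 t.py; python3 look.py s14
```

```text
[0.5362 0.1539 0.1932] 14.7 F [ 2.42 -6.71  6.22] M [-1.623 -0.406  0.078] w 0.0283 yaw 48.07406774652712 j7 0.6740140337293666 t7 1.312
```

View pics/s14z.png

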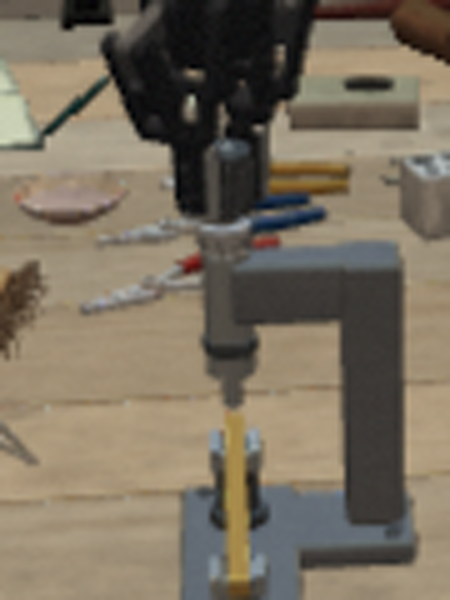

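step_arm --targets '[{"dp": [0,0,0],"rot": [0.8,0,0]},{"dp": [0,0,0],"rot": [1.6,0,0]},{"dp": [0,0,0],"rot": [2.4,0,0]},{"dp": [0,0,0],"rot": [3.0,0,0]}]'

```text
clock: 15.08
position: [0.5361, 0.1537, 0.1932]
ee_rot: [0.613, 0.353, 0.612, -0.353]
force: [1.6, -9.2, 6.6]
gripper_width: 0.0287
```

```bash
python3 t.py
```

```text
[0.5361 0.1537 0.1932] 15.0833 F [ 1.61 -9.17  6.65] M [-1.792 -0.122  0.089] w 0.0287 yaw 30.070497320600374 j7 0.4139144665966069 t7 1.305
```

step_arm --targets '[{"dp": [0,0,0],"rot": [0.7,0,0]},{"dp": [0,0,0],"rot": [1.4,0,0]},{"dp": [0,0,0],"rot": [2.0,0,0]}]'

```text
clock: 15.33
position: [0.536, 0.1536, 0.1932]
ee_rot: [0.573, 0.415, 0.572, -0.415]
force: [0.2, -7.9, 7.8]
gripper_width: 0.0284
```

```bash
python3 t.py; python3 look.py s15; python3 t.py
```

```text
[0.536  0.1536 0.1932] 15.3333 F [ 0.24 -7.9   7.83] M [-1.88   0.012  0.098] w 0.0284 yaw 18.10798343467127 j7 0.2424706593378142 t7 1.606
[0.536  0.1537 0.1932] 15.3833 F [-0.48 -8.42  8.46] M [-1.936 -0.016 -0.119] w 0.0282 yaw 17.84240702395661 j7 0.23861573485317314 t7 1.444
```

View pics/s15z.png

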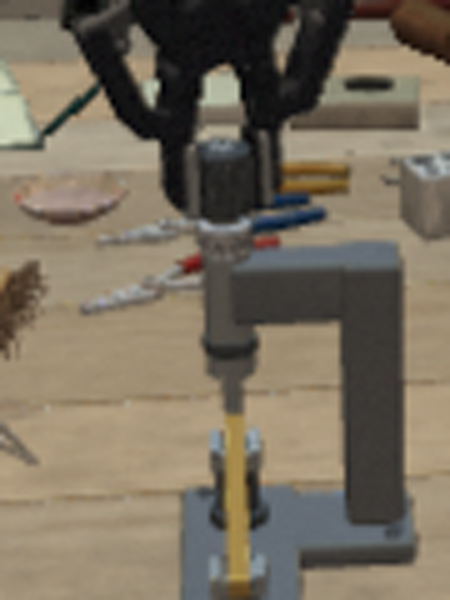

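step_arm --targets '[{"dp": [-0.02,0,0.03],"rot": [0.4,0,0]},{"dp": [-0.02,0,0.03],"rot": [0.8,0,0]}]'

```text
clock: 15.55
position: [0.536, 0.1535, 0.1933]
ee_rot: [0.556, 0.438, 0.555, -0.438]
force: [0.9, -5.2, 0.6]
gripper_width: 0.0283
```

```bash
python3 t.py
```

```text
[0.536  0.1535 0.1933] 15.55 F [ 0.89 -5.24  0.61] M [-1.08  -0.208  0.122] w 0.0283 yaw 13.451316006593634 j7 0.17670701782742082 t7 1.433
```

step_arm --targets '[{"dp": [0,0,0],"rot": [0.5,0,0]},{"dp": [0,0,0],"rot": [1.0,0,0]}]'

```text
clock: 15.72
position: [0.5359, 0.1535, 0.1933]
ee_rot: [0.532, 0.467, 0.531, -0.466]
force: [0.3, -4.9, 0.8]
gripper_width: 0.0284
```

```bash
python3 t.py
```

```text
[0.5359 0.1535 0.1933] 15.7167 F [ 0.3  -4.93  0.76] M [-1.163 -0.119  0.139] w 0.0284 yaw 7.4162948082692015 j7 0.09079123935725612 t7 1.639
```

step_arm --targets '[{"dp": [0,0,0],"rot": [0.5,0,0]},{"dp": [0,0,0],"rot": [1.0,0,0]}]'

```text
clock: 15.88
position: [0.5359, 0.1535, 0.1933]
ee_rot: [0.506, 0.494, 0.506, -0.494]
force: [-0.6, -5.7, 1.8]
gripper_width: 0.0287
```

```bash
python3 t.py
```

```text
[0.5359 0.1535 0.1933] 15.8833 F [-0.62 -5.67  1.76] M [-1.117 -0.004  0.117] w 0.0287 yaw 1.412449158958846 j7 0.005626780268875136 t7 1.555
```

step_arm --targets '[{"dp": [0,0,0],"rot": [0.5,0,0]},{"dp": [0,0,0],"rot": [1.0,0,0]}]'

```text
clock: 16.05
position: [0.5358, 0.1535, 0.1933]
ee_rot: [0.48, 0.52, 0.479, -0.519]
force: [-0.7, -5.1, 2.2]
gripper_width: 0.0285
```

```bash
python3 t.py
```

```text
[0.5358 0.1535 0.1933] 16.05 F [-0.65 -5.12  2.21] M [-1.154  0.054  0.13 ] w 0.0285 yaw -4.5868910094175614 j7 -0.07908952557813918 t7 1.549
```

step_arm --targets '[{"dp": [0,0,0],"rot": [0.5,0,0]},{"dp": [0,0,0],"rot": [1.0,0,0]}]'

```text
clock: 16.22
position: [0.5357, 0.1535, 0.1933]
ee_rot: [0.452, 0.544, 0.451, -0.544]
force: [-0.1, -4.3, 2.1]
gripper_width: 0.0287
```

```bash
python3 t.py
```

```text
[0.5357 0.1535 0.1933] 16.2167 F [-0.06 -4.25  2.1 ] M [-1.19   0.145  0.116] w 0.0287 yaw -10.584089276296138 j7 -0.16364684392490533 t7 1.544
```

step_arm --targets '[{"dp": [0,0,0],"rot": [0.5,0,0]},{"dp": [0,0,0],"rot": [1.0,0,0]}]'

```text
clock: 16.38
position: [0.5357, 0.1535, 0.1933]
ee_rot: [0.423, 0.567, 0.422, -0.567]
force: [-2.1, -5.3, 3.2]
gripper_width: 0.0286
```

```bash
python3 t.py
```

```text
[0.5357 0.1535 0.1933] 16.3833 F [-2.11 -5.26  3.21] M [-1.23   0.257  0.125] w 0.0286 yaw -16.58338939780961 j7 -0.24788609681902443 t7 1.539
```

step_arm --targets '[{"dp": [0,0,0],"rot": [0.5,0,0]},{"dp": [0,0,0],"rot": [1.0,0,0]}]'

```text
clock: 16.55
position: [0.5357, 0.1535, 0.1933]
ee_rot: [0.393, 0.588, 0.392, -0.588]
force: [-1.8, -4.5, 3.3]
gripper_width: 0.0283
```

```bash
python3 t.py; python3 look.py s16
```

```text
[0.5357 0.1535 0.1933] 16.55 F [-1.84 -4.46  3.29] M [-1.151  0.364  0.046] w 0.0283 yaw -22.58640172658613 j7 -0.3318690656499977 t7 1.535
```

View pics/s16z.png

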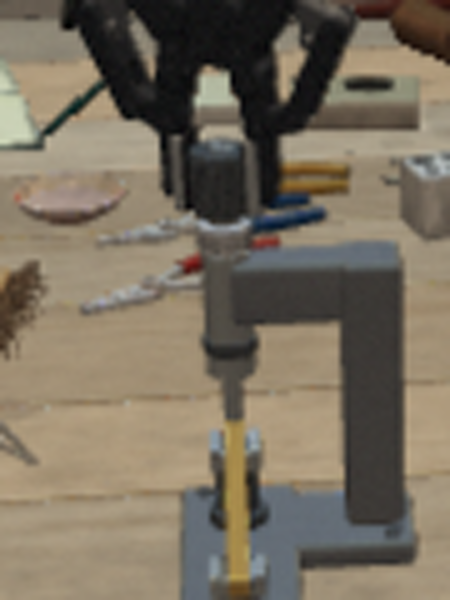

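The spindle tip is at row 420 in the crop and still descending. It is nearly at the bar.

step_arm --targets '[{"dp": [0,0,0],"rot": [0.5,0,0]},{"dp": [0,0,0],"rot": [1.0,0,0]}]'

```text
clock: 16.77
position: [0.5356, 0.1535, 0.1932]
ee_rot: [0.361, 0.608, 0.361, -0.608]
force: [-2.2, -4.5, 3.1]
gripper_width: 0.0285
```

```bash
python3 t.py
```

```text
[0.5356 0.1535 0.1932] 16.7667 F [-2.21 -4.54  3.1 ] M [-1.181  0.462  0.13 ] w 0.0285 yaw -28.563508021365006 j7 -0.41535201755255036 t7 1.803
```

step_arm --targets '[{"dp": [0,0,0],"rot": [0.5,0,0]},{"dp": [0,0,0],"rot": [1.0,0,0]}]'

```text
clock: 16.93
position: [0.5356, 0.1536, 0.1933]
ee_rot: [0.329, 0.626, 0.329, -0.626]
force: [-3.5, -4.4, 4.0]
gripper_width: 0.0283
```

```bash
python3 t.py
```

```text
[0.5356 0.1536 0.1933] 16.9333 F [-3.52 -4.36  4.  ] M [-1.19   0.576  0.167] w 0.0283 yaw -34.58156137399423 j7 -0.4992028038401927 t7 1.53
```

step_arm --targets '[{"dp": [0,0,0],"rot": [0.5,0,0]},{"dp": [0,0,0],"rot": [1.0,0,0]}]'

```text
clock: 17.1
position: [0.5355, 0.1536, 0.1933]
ee_rot: [0.296, 0.643, 0.296, -0.642]
force: [-2.0, -5.0, 4.1]
gripper_width: 0.0285
```

```bash
python3 t.py
```

```text
[0.5355 0.1536 0.1933] 17.1 F [-2.03 -4.97  4.07] M [-1.153  0.679  0.209] w 0.0285 yaw -40.58254106477573 j7 -0.5826166767974619 t7 1.525
```

step_arm --targets '[{"dp": [0,0,0],"rot": [0.5,0,0]},{"dp": [0,0,0],"rot": [1.0,0,0]}]'

```text
clock: 17.27
position: [0.5355, 0.1536, 0.1933]
ee_rot: [0.262, 0.657, 0.262, -0.657]
force: [-4.5, -4.8, 5.6]
gripper_width: 0.0284
```

```bash
python3 t.py
```

```text
[0.5355 0.1536 0.1933] 17.2667 F [-4.54 -4.77  5.55] M [-1.116  0.747  0.153] w 0.0284 yaw -46.57764393711861 j7 -0.6658572486658997 t7 1.523
```

step_arm --targets '[{"dp": [0,0,0],"rot": [0.4,0,0]},{"dp": [0,0,0],"rot": [0.8,0,0]}]'

```text
clock: 17.43
position: [0.5354, 0.1537, 0.1932]
ee_rot: [0.234, 0.667, 0.234, -0.667]
force: [-4.7, -4.8, 5.3]
gripper_width: 0.0284
```

```bash
python3 t.py
```

```text
[0.5354 0.1537 0.1932] 17.4333 F [-4.67 -4.82  5.29] M [-1.131  0.829  0.146] w 0.0284 yaw -51.34824309372317 j7 -0.7320214897297584 t7 1.118
```

step_arm --targets '[{"dp": [0,0,0],"rot": [0.4,0,0]},{"dp": [0,0,0],"rot": [0.8,0,0]}]'

```text
clock: 17.6
position: [0.5354, 0.1537, 0.1932]
ee_rot: [0.206, 0.677, 0.206, -0.676]
force: [-4.0, -4.9, 5.9]
gripper_width: 0.0284
```

```bash
python3 t.py
```

```text
[0.5354 0.1537 0.1932] 17.6 F [-3.98 -4.85  5.86] M [-1.057  0.807  0.089] w 0.0284 yaw -56.14001957871712 j7 -0.7984602709110242 t7 1.191
```

```bash
python3 look.py s17; python3 t.py;  python3 - <<'E'
from h import *
a=[load(f)['im'][130:250,240:330] for f in('s15','s16','s17')]
h=np.hstack([cv2.resize(x[60:110,25:75],None,fx=5,fy=10,interpolation=cv2.INTER_CUBIC) for x in a]); cv2.imwrite('pics/cmp17.png',h[:,:,::-1])
E
```

```text
[0.5354 0.1537 0.1932] 17.65 F [-3.52 -4.49  7.01] M [-1.038  0.885 -0.041] w 0.0286 yaw -56.344844227588815 j7 -0.8013130861353512 t7 1.006
```

View pics/cmp17.png

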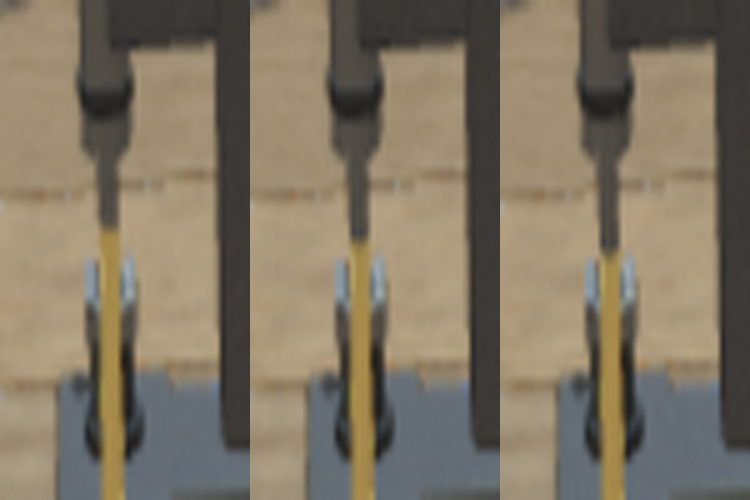

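```bash
python3 - <<'E'
from h import *
z=load('s17'); E=np.linalg.inv(z['E']);K=z['K']
def pr(p):
    c=E[:3,:3]@p+E[:3,3]; return K[0,0]*c[0]/-c[2]+K[0,2], K[1,1]*-c[1]/-c[2]+K[1,2]
def row(p): u,v=pr(np.array(p)); return u,v,(v+.5-190)*10
w=lambda al,zz: np.r_[O+al*hg,zz]
for n,al,zz in(('contact front edge',-.005,.070),('contact 1mm up',-.005,.071),('quill bottom front',-.0125,.100),('lip front top',-.012,.0625),('base front edge z.016',-.165,.016),('rest lip front',-.14,.0625),('bar near end top',-.156,.07)): print(n,row(w(al,zz)))
E
python3 - <<'E'
import sys; sys.path.insert(0,'.')
import cv2,numpy as np
im=np.load('pics/s17.npz')['im'][130:290,240:330]; cv2.imwrite('pics/s17big.png',cv2.resize(im,None,fx=5,fy=3.75*1.0,interpolation=cv2.INTER_CUBIC)[:,:,::-1])
E
```

```text
contact front edge (np.float64(286.19560937281926), np.float64(214.8499374045066), np.float64(253.4993740450659))
contact 1mm up (np.float64(286.17721724944226), np.float64(214.4927541360045), np.float64(249.92754136004493))
quill bottom front (np.float64(285.676054198268), np.float64(205.29078877741068), np.float64(157.90788777410683))
lip front top (np.float64(286.3723060124447), np.float64(218.7690527476967), np.float64(292.6905274769669))
base front edge z.016 (np.float64(288.2589148464231), np.float64(267.1795911632365), np.float64(776.7959116323652))
rest lip front (np.float64(287.166628281644), np.float64(244.06557999137527), np.float64(545.6557999137527))
bar near end top (np.float64(287.1264967238551), np.float64(244.7035014561557), np.float64(552.0350145615569))
```

View pics/s17big.png

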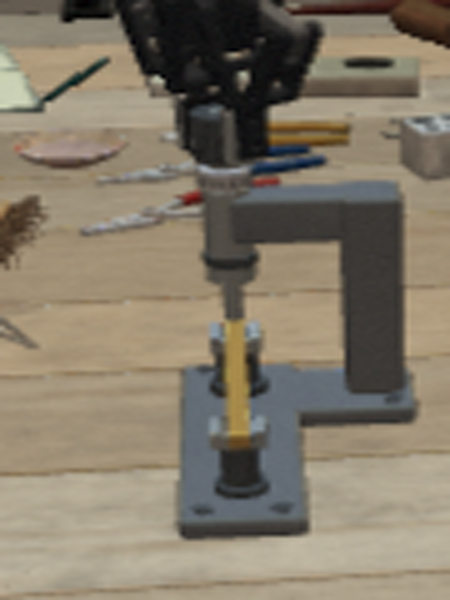

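step_arm --targets '[{"dp": [0,0,0],"rot": [0.5,0,0]},{"dp": [0,0,0],"rot": [1.0,0,0]}]'

```text
clock: 17.82
position: [0.5353, 0.1538, 0.1933]
ee_rot: [0.17, 0.686, 0.17, -0.686]
force: [-3.6, -3.1, 5.1]
gripper_width: 0.029
```

```bash
python3 t.py
```

```text
[0.5353 0.1538 0.1933] 17.8167 F [-3.57 -3.09  5.11] M [-0.991  0.876  0.19 ] w 0.029 yaw -62.152465164597004 j7 -0.8817035455873186 t7 1.748
```

step_arm --targets '[{"dp": [0,0,0],"rot": [0.5,0,0]}]'

```text
clock: 17.9
position: [0.5353, 0.1538, 0.1932]
ee_rot: [0.152, 0.691, 0.152, -0.691]
force: [-4.3, -4.4, 6.2]
gripper_width: 0.0284
```

```bash
python3 t.py
```

```text
[0.5353 0.1538 0.1932] 17.9 F [-4.34 -4.36  6.21] M [-0.964  0.959  0.23 ] w 0.0284 yaw -65.16313584091333 j7 -0.923436197424215 t7 1.442
```

step_arm --targets '[{"dp": [0,0,0],"rot": [0.5,0,0]}]'

```text
clock: 17.98
position: [0.5353, 0.1538, 0.1933]
ee_rot: [0.134, 0.694, 0.134, -0.694]
force: [-3.9, -3.5, 6.2]
gripper_width: 0.0286
```

```bash
python3 t.py
```

```text
[0.5353 0.1538 0.1933] 17.9833 F [-3.88 -3.46  6.18] M [-0.953  1.017  0.26 ] w 0.0286 yaw -68.15870070864372 j7 -0.9649789145333312 t7 1.42
```

step_arm --targets '[{"dp": [0,0,0],"rot": [0.5,0,0]}]'

```text
clock: 18.07
position: [0.5353, 0.1538, 0.1932]
ee_rot: [0.116, 0.698, 0.116, -0.698]
force: [-5.1, -4.2, 6.2]
gripper_width: 0.0283
```

```bash
python3 t.py
```

```text
[0.5353 0.1538 0.1932] 18.0667 F [-5.13 -4.23  6.17] M [-0.945  0.987  0.275] w 0.0283 yaw -71.15947288729619 j7 -1.0065642876949685 t7 1.42
```

step_arm --targets '[{"dp": [0,0,0],"rot": [0.5,0,0]}]'

```text
clock: 18.15
position: [0.5353, 0.1538, 0.1932]
ee_rot: [-0.097, -0.7, -0.098, 0.7]
force: [-4.9, -3.9, 6.7]
gripper_width: 0.0284
```

```bash
python3 t.py
```

```text
[0.5353 0.1538 0.1932] 18.15 F [-4.88 -3.9   6.73] M [-0.975  1.04   0.213] w 0.0284 yaw -74.16338739417192 j7 -1.0481975235783636 t7 1.422
```

step_arm --targets '[{"dp": [0,0,0],"rot": [0.5,0,0]}]'

```text
clock: 18.23
position: [0.5353, 0.1538, 0.1932]
ee_rot: [-0.079, -0.703, -0.079, 0.703]
force: [-5.0, -4.3, 5.5]
gripper_width: 0.0286
```

```bash
python3 t.py
```

```text
[0.5353 0.1538 0.1932] 18.2333 F [-4.98 -4.25  5.45] M [-0.88   1.095  0.198] w 0.0286 yaw -77.16259952880155 j7 -1.0898330024757272 t7 1.423
```

step_arm --targets '[{"dp": [0,0,0],"rot": [0.5,0,0]}]'

```text
clock: 18.32
position: [0.5353, 0.1539, 0.1932]
ee_rot: [-0.061, -0.704, -0.061, 0.705]
force: [-5.8, -4.1, 5.7]
gripper_width: 0.0286
```

```bash
python3 t.py
```

```text
[0.5353 0.1539 0.1932] 18.3167 F [-5.82 -4.1   5.65] M [-0.873  1.05   0.233] w 0.0286 yaw -80.15440656228904 j7 -1.131469142800767 t7 1.425
```

step_arm --targets '[{"dp": [0,0,0],"rot": [0.5,0,0]}]'

```text
clock: 18.4
position: [0.5353, 0.1539, 0.1933]
ee_rot: [-0.042, -0.706, -0.042, 0.706]
force: [-4.4, -3.4, 5.7]
gripper_width: 0.0286
```

```bash
python3 t.py
```

```text
[0.5353 0.1539 0.1933] 18.4 F [-4.39 -3.39  5.72] M [-0.845  1.128  0.262] w 0.0286 yaw -83.15635356637964 j7 -1.1731984216940647 t7 1.427
```

step_arm --targets '[{"dp": [0,0,0],"rot": [0.5,0,0]}]'

```text
clock: 18.48
position: [0.5353, 0.1539, 0.1932]
ee_rot: [-0.024, -0.707, -0.024, 0.707]
force: [-4.9, -3.5, 5.6]
gripper_width: 0.0284
```

```bash
python3 t.py; python3 look.py s18; python3 - <<'E'
from h import *
a=[load(f)['im'][130:250,240:330] for f in('s16','s17','s18')]
h=np.hstack([cv2.resize(x[60:110,25:75],None,fx=5,fy=10,interpolation=cv2.INTER_CUBIC) for x in a]); cv2.imwrite('pics/cmp18.png',h[:,:,::-1])
E
```

```text
[0.5353 0.1539 0.1932] 18.4833 F [-4.91 -3.47  5.62] M [-0.815  1.154  0.233] w 0.0284 yaw -86.15236946354786 j7 -1.2149258548611397 t7 1.429
```

View pics/cmp18.png

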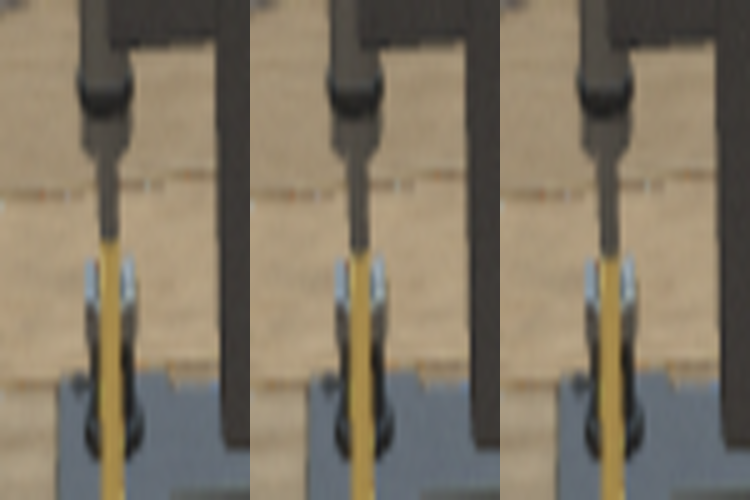

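Torque has plateaued at about 0.235 N m from yaw -65° to -86°, so it is slipping by roughly 0.37 rad. A small margin more, then release.

step_arm --targets '[{"dp": [0,0,0],"rot": [0.5,0,0]},{"dp": [0,0,0],"rot": [1.0,0,0]},{"dp": [0,0,0],"rot": [1.5,0,0]}]'

```text
clock: 18.78
position: [0.5352, 0.154, 0.1932]
ee_rot: [0.032, -0.706, 0.032, 0.706]
force: [-4.3, -3.5, 7.0]
gripper_width: 0.0283
```

```bash
python3 t.py
```

```text
[0.5352 0.154  0.1932] 18.7833 F [-4.25 -3.48  6.95] M [-0.702  1.161  0.302] w 0.0283 yaw -95.1459503180245 j7 -1.340529846605324 t7 1.467
```

step_arm --targets '[{"dp": [0,0,0],"rot": [0,0,0]},{"dp": [0,0,0],"rot": [0,0,0]},{"dp": [0,0,0],"rot": [0,0,0]},{"dp": [0,0,0],"rot": [0,0,0]},{"dp": [0,0,0],"rot": [0,0,0]}]' --claw 52

```text
clock: 19.2
position: [0.5356, 0.1543, 0.1928]
ee_rot: [-0.031, 0.707, -0.03, -0.706]
force: [0.1, -0.5, -0.2]
gripper_width: 0.0521
```

```bash
python3 t.py
```

```text
[0.5356 0.1543 0.1928] 19.2 F [ 0.14 -0.52 -0.22] M [-0.001 -0.054  0.057] w 0.0521 yaw -94.94875828069519 j7 -1.3376773534440884 t7 0.026
```

Now straight up, clear of everything.

step_arm --targets '[{"dp": [-0.5,0,0],"rot": [0,0,0]},{"dp": [-1.5,0,0],"rot": [0,0,0]},{"dp": [-3,0,0],"rot": [0,0,0]},{"dp": [-4.5,0,0],"rot": [0,0,0]},{"dp": [-6,0,0],"rot": [0,0,0]},{"dp": [-6,0,0],"rot": [0,0,0]},{"dp": [-6,0,0],"rot": [0,0,0]}]'

```text
clock: 19.78
position: [0.536, 0.154, 0.345]
ee_rot: [-0.031, 0.708, -0.03, -0.705]
force: [-0.8, 0.1, -1.1]
gripper_width: 0.0522
```

```bash
python3 t.py; python3 - <<'E'
from h import *
for n in('side','scene'): snap(n,n[0:2]+'20')
z=load('si20'); cv2.imwrite('pics/si20z.png',cv2.resize(z['im'][130:290,200:360],None,fx=3.7,fy=3.7,interpolation=cv2.INTER_CUBIC)[:,:,::-1])
E
```

```text
[0.536 0.154 0.345] 19.7833 F [-0.8   0.11 -1.1 ] M [-0.065 -0.058  0.023] w 0.0522 yaw -94.97703358304399 j7 -1.4746276839127148 t7 -0.293
```

View pics/si20z.png

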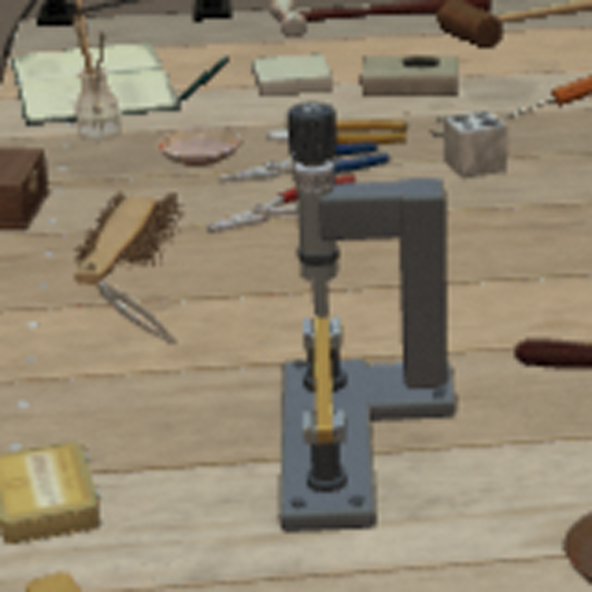

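View pics/sc20.png

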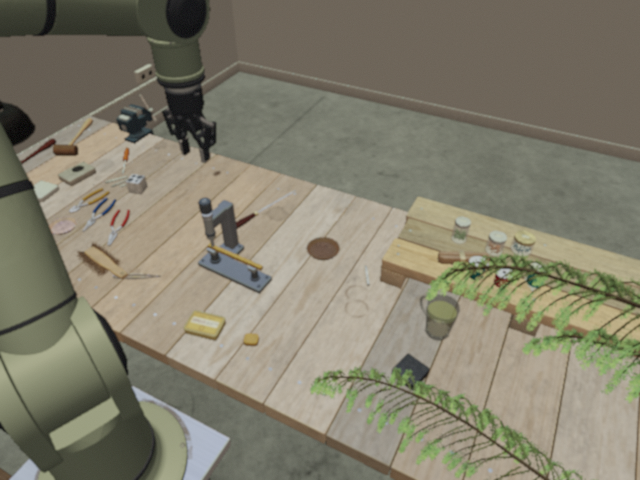

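The spindle sits on the bar, the bar rests in both seats, the gripper is clear, and the bystanders are where they were. Handing in.

```bash
python3 - <<'E'
from rig import r
print(r.job_done())
E
```

```text
the job is handed in; nothing more can be done
None
```

I laid the bar along the gauge so it rests in both seats with one end under the spindle, and let go of it. Then I turned the ratchet knob clockwise about 4.07 rad in one grasp until it slipped, released it and lifted clear. I handed in at about 20 s.

- **Bar and bystanders:** The last pictures show the bar in both seats with the spindle down on it, the gripper well clear, and the other things unmoved as far as the views show.
- **Torque:** It ran at about 0.12 N m while free, then rose to a plateau of about 0.235 N m from yaw -65° on. I turned on to -95°, so I estimate the slip at about 0.5 rad.
- **Less certain:** The slip comes only from the torque onset and was not measured directly; the readings are noisy (about ±0.03 N m). Some single readings disagreed: 0.21 N m at -41°, before the spindle reached the bar, and 0.30 N m at the end.
- **Bar width while held:** The gripper read 7.6 mm on the 10 mm bar. The bar held firm all the same.

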